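# Size a coil former in the taper gauge and stow it by colour

### The job

Find the size of the bakelite rod standing on the cork mat: stand it upright on the gauge's bed at the wide end of the tapered slot, slide it along gently until it wedges, then let go of it so that it stands there by itself and the coloured band beside it can be read. Then take it again and lay it down, without dropping it, in both notches of the sloping cradle of that same colour, its low end at the foot stop. Leave the two waiting rods and the other things on the bench where they are.

Things in the scene. Friction and masses are not known exactly. Their poses are not given: they have to be found in the camera images.
- gauge: Taper-slot gauge, fixed: oak bed 250 x 120 x 10 mm with two steel jaws, 24 mm wide, tops 35 mm above the bench, either side of a slot whose floor is the bed. Origin: underside, middle. x runs along the slot (y = 0) to its narrow end; z up. Bed bare from x = -125 to -75 mm, then jaws to x = 115 mm. A 4 to 8 N push wedges a rod; drawn back towards the wide end it comes free.
- slot_mouth (a point): Middle of the slot's wide end (gauge x = -75 mm), on the slot's floor, 10 mm above the bench. The slot is 32 mm wide here and narrows by 1 mm every 9 mm along gauge x.
- band_red (a point): Point on the slot's floor and centre line where a 26 mm rod's foot stands when wedged; middle of the red enamel bands on the jaw tops, 36 mm long (gauge x = -39 to -3 mm).
- band_yellow (a point): Point on the slot's floor and centre line where a 22 mm rod's foot stands when wedged; middle of the yellow enamel bands on the jaw tops, 36 mm long (gauge x = -3 to 33 mm).
- band_green (a point): Point on the slot's floor and centre line where a 18 mm rod's foot stands when wedged; middle of the green enamel bands on the jaw tops, 36 mm long (gauge x = 33 to 69 mm).
- cradle_red: Oak base of the red cradle, fixed, 140 x 60 mm, 10 mm thick, with a red patch. Origin: underside, centre; z up. It carries the red notches; the low, foot-stop end faces the robot. Midway between the notches the V's bottom line is 45 mm above the bench, the base 35 mm below it.
- cradle_yellow: Oak base of the yellow cradle, fixed, 140 x 60 mm, 10 mm thick, with a yellow patch. Origin: underside, centre; z up. It carries the yellow notches; the low, foot-stop end faces the robot. Midway between the notches the V's bottom line is 45 mm above the bench, the base 35 mm below it.
- cradle_green: Oak base of the green cradle, fixed, 140 x 60 mm, 10 mm thick, with a green patch. Origin: underside, centre; z up. It carries the green notches; the low, foot-stop end faces the robot. Midway between the notches the V's bottom line is 45 mm above the bench, the base 35 mm below it.
- trough_red: The two red 90-degree V notches and foot stop of the red cradle, for 26 mm rods. Origin: bottom line of the V at the stop's face. x runs up along the V, 25 deg above level, away from the robot; y across; z square to the slope. Notches 14 mm long at x = 22 and 98 mm, flanks 27 mm, 38 mm wide in all, open between. A seated rod's middle is at x = 60 mm, its axis at z = 18.4 mm.
- trough_yellow: The two yellow 90-degree V notches and foot stop of the yellow cradle, for 22 mm rods. Origin: bottom line of the V at the stop's face. x runs up along the V, 25 deg above level, away from the robot; y across; z square to the slope. Notches 14 mm long at x = 22 and 98 mm, flanks 27 mm, 38 mm wide in all, open between. A seated rod's middle is at x = 60 mm, its axis at z = 15.6 mm.
- trough_green: The two green 90-degree V notches and foot stop of the green cradle, for 18 mm rods. Origin: bottom line of the V at the stop's face. x runs up along the V, 25 deg above level, away from the robot; y across; z square to the slope. Notches 14 mm long at x = 22 and 98 mm, flanks 27 mm, 38 mm wide in all, open between. A seated rod's middle is at x = 60 mm, its axis at z = 12.7 mm.
- former_k: One of three look-alike plain round rods of dark brown bakelite, 120 mm long, 40 to 90 g; diameters 18, 22 and 26 mm, one each, in no told order: read it off the gauge. The one standing on the cork mat is the job; the other two stand in the waiting tray. Origin at mid length on the axis; z along the rod, up at the start.
- former_m: One of three look-alike plain round rods of dark brown bakelite, 120 mm long, 40 to 90 g; diameters 18, 22 and 26 mm, one each, in no told order: read it off the gauge. The one standing on the cork mat is the job; the other two stand in the waiting tray. Origin at mid length on the axis; z along the rod, up at the start.
- former_t: One of three look-alike plain round rods of dark brown bakelite, 120 mm long, 40 to 90 g; diameters 18, 22 and 26 mm, one each, in no told order: read it off the gauge. The one standing on the cork mat is the job; the other two stand in the waiting tray. Origin at mid length on the axis; z along the rod, up at the start.
- mat: Round cork mat, 80 mm across, 3 mm thick, fixed; the rod to be sized stands upright on it. Origin: underside, centre.
- waiting_tray: Shallow wooden tray 75 x 140 mm, walls 22 mm high, fixed, in which two more rods stand upright 66 mm apart along its y; they stay there. Origin: underside, centre.
- insulator: Ribbed pale aqua glass insulator, 72 mm across, 84 mm tall, loose; stays where it is. Origin: underside, centre.
- valve_base: Brown bakelite valve base with four steel pins up, 46 mm across, 51 mm tall, loose; stays where it is. Origin: underside, centre.
Things that resemble listed ones, but are neither listed nor needed, are in the scene too. What is shaped like the cradle_red but pink is not meant.

How it is judged:
By the outcome, as a careful person would: the job done as asked, in the order asked, and still so for the second after the job is handed in, with the robot touching nothing.
It also fails if it takes over 66 s, if anything falls off the work surface, if the arm or the gripper's body presses on something with over 40 N, if the wrist force passes 120 N, or if a joint passes its speed limit or range.

### The arm

A 6-joint arm with a two-finger parallel gripper is mounted at the origin on the work surface. World frame = base frame: x ahead of the robot, y to its left, z up, the work surface at z = 0. Lengths are in m, angles in rad, forces in N, time in s.
With the tool pointing down it reaches from about 0.3 to 0.775 m from the base axis. Payload 14.6 kg.
Tool frame: the origin (TCP) lies midway between the tips of the shut fingers; the grasp point (between the pads) lies 19 mm behind it; x points along the fingers, y is the direction in which the jaws open and shut, and the axes are right-handed (so a half turn about x gives the same grasp; the last joint's range is limited). The gripper opens to 85 mm and grips with 20 to 120 N. Pads are 22 mm wide; open, the fingers measure 114 mm over their backs; the gripper's body (76 mm by 85 mm) begins 54 mm behind the grasp point. The pads swing forward as they close: fully open they stand 13 mm farther back than shut.
Start: joints at [1.134, 0.3, 1.521, -0, 1.321, -0.067], TCP at [0.199, 0.513, 0.231] pointing down, gripper open.
Joint ranges: [-3.03, 3.03], [-0.79, 2.21], [0.23, 2.52], [-1.04, 4.18], [0, 3.07], [-2.55, 2.55]. Speed limits (rad/s): [2.22, 2.22, 2.57, 3.14, 3.14, 3.14].

### API

Orientations are given as a rotation vector (axis times angle).
In Python, from plant import arm gives the robot as it stands.
- The arm moves only by the tool move_arm, never from a script. Its argument "rows" is a list that holds one entry, the list of rows, each a list of 7 numbers: the shift along the tool's x, y, z in m, then the turn, a rotation vector about the tool's x, y, z in rad, then the finger opening in m, from 0 to 0.0854. In form: [[[tx, ty, tz, rx, ry, rz, gripper], ...]]. A call has 1 to 8 rows; each row shifts and turns the commanded pose from where the row before left it, along the tool's axes as they then stand; what a row does not reach is not made up. A row lasts 1/8 s, in which the tool goes at most 62.5 mm and 10.7 degrees, less where a joint would pass 70% of its speed; a pose out of reach is approached as far as the arm can. A call is refused whole if a number of a shift passes 0.0625 or a number of a turn 0.188, either way. A call with a gripper value outside its range is refused whole. The fingers move at their own pace and stop on an object; the grip force is fixed at half the most. Time passes only in rows, so rows that do not move let the fingers close. It gives the time, the measured TCP pose, the force and the opening at its end, in the units of the state.
- arm.get_obs(): the state, without advancing time (a new reading comes with each control period).
- arm.grab_frame(name): name is "scene" or "side" or "wrist"; returns the picture (480x640x3 uint8, red, green, blue); there is no depth.
- arm.calibration(name): a dict with "camera_matrix" (3x3 intrinsics, pixels), "R" (3x3) and "t" (3): a world point X has camera coordinates R X + t; the wrist camera has in their place "hand_eye" (4x4, takes a point from camera to tool coordinates, whose origin is the TCP and whose axes are the tool frame's). Camera axes: x right, y down, z forward; pixel columns grow to the right and rows downward; lengths in m; the calibration is good to about 2 mm. A picture is of the moment at which its call begins: read the wrist's pose just before it. calibration takes no time and is no camera call.
- arm.hand_in(): hands the job in, once; it reports no verdict.
Trained networks look in the newest picture that a camera, given by its name, has taken for a name from the list of things; names that differ only in an ending like _2 or _b are one class to them, and where a whole thing is asked for, a point or a joint stands for the part that bears it (a point fixed in the world has none). Each returns a list of dicts, best first, with "score" (0 to 1); they miss things now and then, are a little off and sometimes report something else, mostly with a low value. They report only what shows in the picture. A call takes as long as a camera call. They do not tell look-alikes from the thing itself.
- arm.recognise(camera, target): "extent" ([left, top, right, bottom] in pixels, round what is visible of it).
- arm.masks_of(camera, target): "region" (480x640 bool, what is visible of it) and "extent" ([left, top, right, bottom] in pixels, round what is visible of it).
- arm.pinpoint(camera, target): "at" ([row, column] in pixels: a listed point, or the origin of a listed thing).
The state is a dict: "t": time; "joint_pos": joint angles; "joint_velocities": joint speeds; "joint_efforts": joint torques, N m; "ee_pos": TCP position; "orientation": TCP orientation; "ft_force": force on the tool from outside, world axes, zero at the start; "torque": the same for the moment, N m; "grip_width": finger opening in m.
Only numpy, scipy, OpenCV 4.12 (cv2) and the standard library are available. Lean on these libraries where they do the work, as an engineer would, in place of code of your own. Each camera call takes 0.05 s, during which the arm holds its last target.

## Working session

There is one attempt and no reset: what is moved stays moved. The work goes in short steps, Python scripts to look and compute and a tool call to move; the robot and the scene stay as the last step left them, time stands still between calls to the robot, and variables do not carry over. Pictures are saved under pics/ and viewed, and the job is handed in when it is done.

Besides the shell and the picture viewer there is one more tool, called in YAML: its name, and indented under it one key for each argument. move_arm: Moves the arm, as the interface text tells. Its arguments: {"type":"object","properties":{"rows":{"type":"array","items":{"type":"array","items":{"type":"array","items":{"type":"number"}}}}},"required":["rows"]}

```bash
mkdir -p pics; ls; cat > h.py <<'E'
import numpy as np, cv2
from scipy.spatial.transform import Rotation as Rot
from plant import arm
def save(cam,name):
    im=arm.grab_frame(cam); cv2.imwrite(f'pics/{name}.png',im[:,:,::-1]); return im
def ray(cam,u,v,obs=None):
    c=arm.calibration(cam);K=np.array(c['camera_matrix'])
    d=np.linalg.inv(K)@np.array([u,v,1.])
    if cam=='wrist':
        H=np.array(c['hand_eye']);o=obs or arm.get_obs()
        R=Rot.from_rotvec(o['orientation']).as_matrix()
        return R@H[:3,3]+np.array(o['ee_pos']),R@H[:3,:3]@d
    R=np.array(c['R']);t=np.array(c['t'])
    return -R.T@t,R.T@d
def onplane(cam,u,v,z,obs=None):
    o,d=ray(cam,u,v,obs); return o+d*(z-o[2])/d[2]
def proj(cam,X,obs=None):
    c=arm.calibration(cam);K=np.array(c['camera_matrix']);X=np.asarray(X,float)
    if cam=='wrist':
        H=np.array(c['hand_eye']);o=obs or arm.get_obs()
        R=Rot.from_rotvec(o['orientation']).as_matrix()
        p=H[:3,:3].T@(R.T@(X-np.array(o['ee_pos']))-H[:3,3])
    else: p=np.array(c['R'])@X+np.array(c['t'])
    q=K@p; return q[:2]/q[2]
E
python3 - <<'E'
from h import *
save('scene','s0');save('side','d0');save('wrist','w0')
print(arm.get_obs())
for c in('scene','side'):print(arm.calibration(c), ray(c,320,240))
print(arm.calibration('wrist'))
E
```

```text
pics
{'t': 0.15, 'joint_pos': array([ 1.13441237e+00,  3.00342707e-01,  1.52143404e+00, -3.17443872e-05,
        1.32070203e+00, -6.65908578e-02]), 'joint_velocities': array([-5.78215117e-04, -2.24251327e-03, -1.82030478e-03, -6.83746095e-04,
        6.50351146e-05, -7.06996647e-04]), 'joint_efforts': array([ 9.06099176e-04, -5.43668675e+01, -3.61884034e+01,  2.01856477e-05,
        3.15967933e-03, -1.46631055e-05]), 'ee_pos': array([0.19871229, 0.51265802, 0.23085395]), 'orientation': array([ 0.28945351,  1.55144609, -0.29082007]), 'ft_force': array([ 0.04314618, -0.37203828,  0.64545375]), 'torque': array([ 0.0067261 , -0.01290935, -0.00558237]), 'grip_width': 0.08523689479413536}
{'camera_matrix': array([[484.50832565,   0.        , 319.63492248],
       [  0.        , 484.50832565, 236.24993942],
       [  0.        ,   0.        ,   1.        ]]), 'R': array([[ 0.48467612,  0.87468664, -0.00351156],
       [ 0.73765845, -0.41089771, -0.53574535],
       [-0.4700522 ,  0.25707265, -0.8443723 ]]), 't': array([-0.28743933, -0.33614348,  1.33305245])} (array([ 1.0138783 , -0.2293925
[... 366 characters left out ...]
397576, -0.62112817]]), 't': array([-0.32516944,  0.31473861,  0.88037615])} (array([-0.15006935, -0.57382438,  0.79250394]), array([ 0.58319637,  0.52468403, -0.62015344]))
{'camera_matrix': array([[348.57978237,   0.        , 326.16625048],
       [  0.        , 348.57978237, 243.54793425],
       [  0.        ,   0.        ,   1.        ]]), 'hand_eye': array([[ 9.29163743e-05, -3.15561070e-01,  9.48905265e-01,
        -1.42854783e-01],
       [ 9.99999877e-01, -4.33776271e-04, -2.42173034e-04,
        -7.39812011e-04],
       [ 4.88032970e-04,  9.48905171e-01,  3.15560991e-01,
        -8.05803220e-02],
       [ 0.00000000e+00,  0.00000000e+00,  0.00000000e+00,
         1.00000000e+00]])}
```

View pics/s0.png

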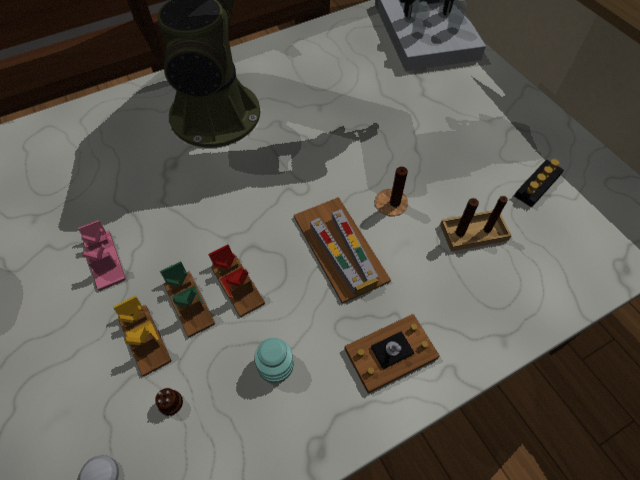

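View pics/d0.png

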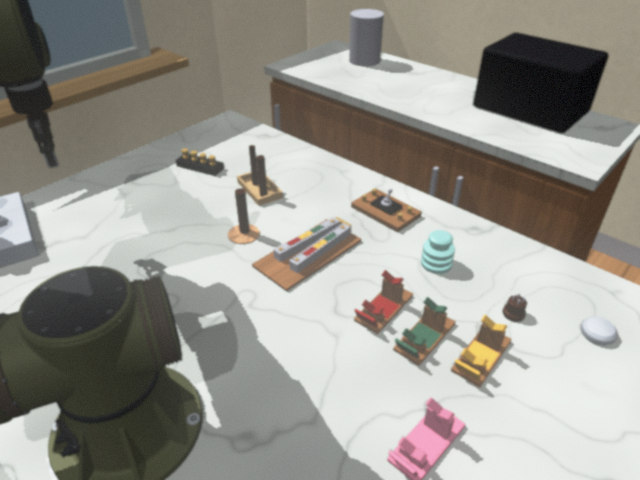

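View pics/w0.png

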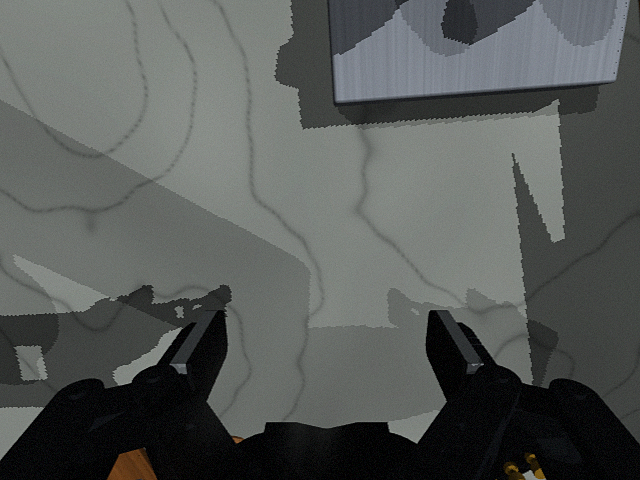

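```bash
python3 - <<'E'
from h import *
o=arm.get_obs();print(Rot.from_rotvec(o['orientation']).as_matrix().round(3))
for cam in('scene','side'):
  for n in ['mat','former_k','gauge','slot_mouth','band_red','band_green','trough_red','trough_yellow','trough_green','cradle_red','cradle_yellow','cradle_green']:
    r=arm.pinpoint(cam,n)
    z={'slot_mouth':.01,'band_red':.01,'band_green':.01}.get(n,0)
    if n.startswith('trough'): z=.0197
    if n.startswith('former'): z=.063
    for q in r[:3]:
        v,u=q['at'];print(cam,n,round(q['score'],2),round(u),round(v),onplane(cam,u,v,z).round(4))
print(arm.get_obs()['t'])
E
```

```text
[[-0.     0.361  0.932]
 [-0.001  0.932 -0.361]
 [-1.    -0.001 -0.   ]]
scene mat 0.97 391 207 [0.4974 0.248  0.    ]
scene former_k 0.84 468 218 [0.6405 0.3471 0.063 ]
scene former_k 0.82 493 211 [0.6525 0.409  0.063 ]
scene former_k 0.62 402 187 [0.4977 0.269  0.063 ]
scene gauge 0.72 341 252 [0.5485 0.0794 0.    ]
scene gauge 0.16 468 217 [0.6116 0.3895 0.    ]
scene slot_mouth 0.65 326 219 [0.4596 0.0921 0.01  ]
scene band_red 0.67 336 240 [0.5207 0.0819 0.01  ]
scene band_red 0.66 343 248 [0.5457 0.0859 0.01  ]
scene band_red 0.18 165 404 [ 0.6784 -0.3783  0.01  ]
scene band_green 0.58 353 262 [0.5887 0.0857 0.01  ]
scene trough_red 0.89 220 258 [ 0.4429 -0.1667  0.0197]
scene trough_red 0.82 92 232 [ 0.2362 -0.3951  0.0197]
scene trough_red 0.74 343 248 [0.5512 0.0817 0.0197]
scene trough_yellow 0.55 132 312 [ 0.4723 -0.3742  0.0197]
scene trough_green 0.87 176 277 [ 0.4398 -0.2669  0.0197]
scene trough_green 0.65 351 262 [0.5905 0.0789 0.0197]
scene cradle_red 0.75 104 261 [ 0.3107 -0.3946 -0.    ]
scene cradle_red 0.66 344 247 [0.5409 0.0918 0.    ]
scene cradle_red 0.65 237
[... 525 characters left out ...]
[0.5194 0.0886 0.01  ]
side band_green 0.65 324 244 [0.5808 0.0699 0.01  ]
side trough_red 0.7 369 322 [ 0.4436 -0.1696  0.0197]
side trough_red 0.7 404 467 [ 0.2415 -0.3946  0.0197]
side trough_yellow 0.78 471 371 [ 0.4728 -0.3821  0.0197]
side trough_green 0.82 408 350 [ 0.4367 -0.2686  0.0197]
side trough_green 0.19 424 339 [ 0.4798 -0.2766  0.0197]
side cradle_red 0.96 384 308 [ 0.5105 -0.159  -0.    ]
side cradle_red 0.78 426 445 [ 0.3063 -0.3962  0.    ]
side cradle_yellow 0.92 482 356 [ 0.5329 -0.3751  0.    ]
side cradle_yellow 0.43 514 317 [ 0.6708 -0.3762  0.    ]
side cradle_yellow 0.38 434 262 [ 0.7124 -0.1575  0.    ]
side cradle_green 0.63 425 339 [ 0.4983 -0.2707  0.    ]
1.35
```

```bash
python3 - <<'E'
from h import *
s=cv2.imread('pics/s0.png');d=cv2.imread('pics/d0.png')
a=cv2.resize(s[150:310,280:440],(640,640),interpolation=cv2.INTER_CUBIC)[:600]
b=cv2.resize(d[180:300,220:380],(800,600),interpolation=cv2.INTER_CUBIC)
cv2.imwrite('pics/s0c.png',a);cv2.imwrite('pics/d0c.png',b)
cv2.imwrite('pics/s0d.png',cv2.resize(s[240:390,100:275],(700,600),interpolation=cv2.INTER_CUBIC))
E
```

```text
(no output)
```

View pics/s0c.png

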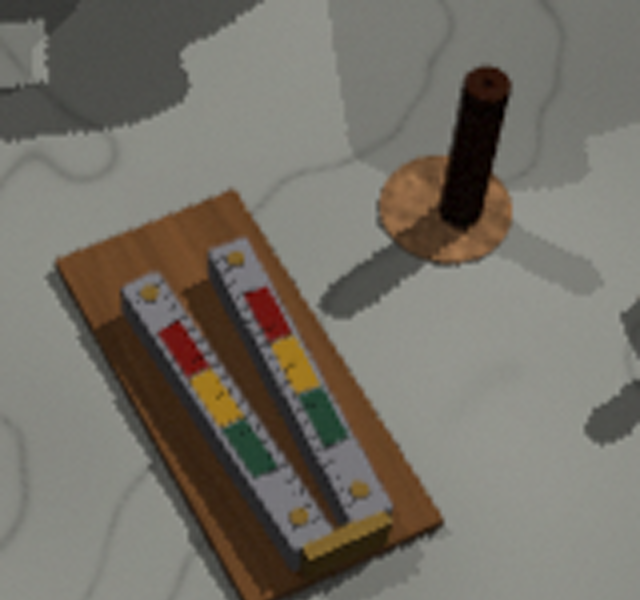

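View pics/d0c.png

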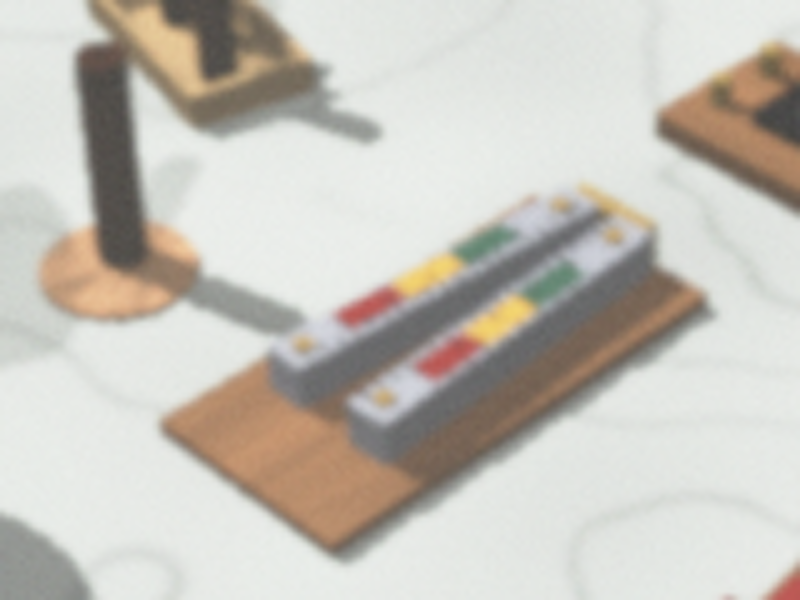

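View pics/s0d.png

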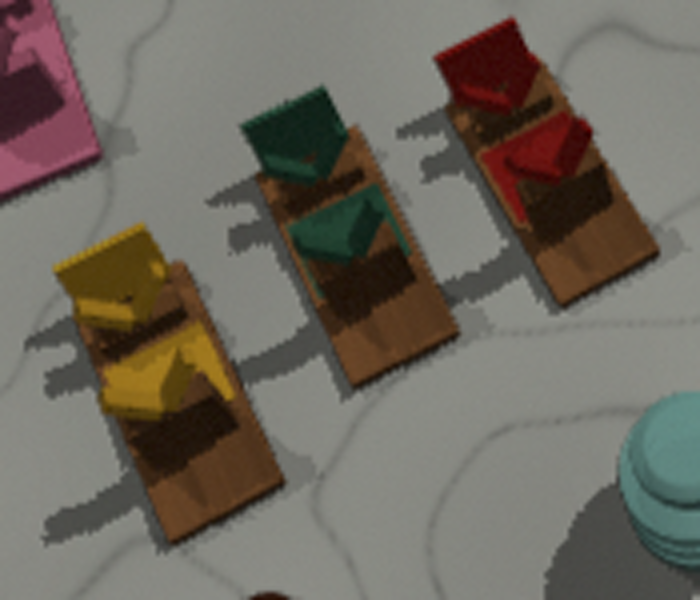

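```bash
cat >> h.py <<'E'
from scipy.optimize import least_squares
def fitpose(pts,x0):
    # pts: (cam,u,v,lx,ly,lz)
    def f(p):
        r=[]
        for cam,u,v,x,y,z in pts:
            c,s=np.cos(p[2]),np.sin(p[2])
            r+=list(proj(cam,[p[0]+c*x-s*y,p[1]+s*x+c*y,z])-np.array([u,v]))
        return r
    r=least_squares(f,x0); return r.x,np.array(r.fun).reshape(-1,2).round(1)
E
python3 - <<'E'
from h import *
S=lambda x,y:('scene',280+x/4-.4,150+y/4-.4)
D=lambda x,y:('side',220+x/5-.4,180+y/5-.4)
g=[S(235,190)+(-.125,.06,.01),S(55,262)+(-.125,-.06,.01),S(443,521)+(.125,.06,.01),
 S(140,281)+(-.075,-.028,.035),S(228,245)+(-.075,.028,.035),
 D(163,425)+(-.125,.06,.01),D(337,547)+(-.125,-.06,.01),D(706,295)+(.125,-.06,.01),
 D(373,410)+(-.075,-.028,.035),D(290,360)+(-.075,.028,.035)]
print(fitpose(g,[.54,.083,0]))
for cam in ('scene','side'):
    q=[t for t in g if t[0]==cam];print(cam,fitpose(q,[.54,.083,0])[0])
k=[S(489,84)+(0,0,.123),S(460,213)+(0,0,.003),D(103,55)+(0,0,.123),D(123,258)+(0,0,.003)]
print(fitpose(k,[.5,.25,0]))
print(onplane('scene',*S(489,84)[1:],.123),onplane('side',*D(103,55)[1:],.123))
S=lambda x,y:('scene',100+x/4-.4,240+y/4-.4)
cr={'red':[S(560,298)+(.07,-.03,.01),S(659,248)+(.07,.03,.01)],
'green':[S(352,378)+(.07,-.03,.01),S(459,329)+(.07,.03,.01)],
'yellow':[S(168,536)+(.07,-.03,.01),S(284,479)+(.07,.03,.01)]}
for n in cr: print(n,fitpose(cr[n],[.5,-.2,0]))
print(arm.get_obs()['ee_pos'])
E
```

```text
(array([ 0.53904678,  0.08214807, -0.0480923 ]), array([[-0.4, -0.2],
       [-0.7,  0. ],
       [ 0.9,  0.1],
       [-0.6,  0. ],
       [-0.6,  0.1],
       [-0.4, -1.3],
       [ 0.1, -0.5],
       [ 1.7, -0.7],
       [-0.8,  0.8],
       [-0.9, -0.4]]))
scene [ 0.53907075  0.08225371 -0.05713312]
side [ 0.5382273   0.08190662 -0.03415047]
(array([0.49443928, 0.26079425, 0.        ]), array([[-0.3, -0.1],
       [ 0. ,  0.1],
       [-0.4, -0.1],
       [ 0.4, -0.4]]))
[0.49509866 0.26110825 0.123     ] [0.49461943 0.25972547 0.123     ]
red (array([ 0.50981492, -0.15486398,  0.0121631 ]), array([[-0.6,  0.3],
       [ 0.6, -0.3]]))
green (array([ 0.49976011, -0.26143391, -0.03242933]), array([[-0.6,  0.2],
       [ 0.6, -0.2]]))
yellow (array([ 0.53173236, -0.36912018, -0.0098744 ]), array([[-0.3,  0.1],
       [ 0.3, -0.1]]))
[0.19877999 0.51282885 0.23129811]
```

```bash
cat >> h.py <<'E'
def toolR(phi,alpha):
    """heading az phi, pitch alpha below level; camera up. degrees"""
    p,a=np.radians(phi),np.radians(alpha)
    x=np.array([np.cos(a)*np.cos(p),np.cos(a)*np.sin(p),-np.sin(a)])
    y=np.array([np.sin(p),-np.cos(p),0]);return np.c_[x,y,np.cross(x,y)]
def tcp_for(g,R): return np.array(g)+.019*R[:,0]
def plan(Rt,pt,n,p0=None,R0=None,grip=.05):
    o=arm.get_obs()
    if p0 is None:p0=np.array(o['ee_pos']);R0=Rot.from_rotvec(o['orientation']).as_matrix()
    w=Rot.from_matrix(R0.T@Rt).as_rotvec()/n
    out=[];R=R0
    for i in range(n):
        t=R.T@((np.array(pt)-p0)/n); out.append([round(float(v),4) for v in list(t)+list(w)]+[grip]); R=R@Rot.from_rotvec(w).as_matrix()
    return out
def show(rows): print('[[' + ','.join(str(r) for r in rows)+']]')
def st():
    o=arm.get_obs();R=Rot.from_rotvec(o['orientation']).as_matrix();x=R[:,0]
    print('t',round(o['t'],2),'tcp',o['ee_pos'].round(4),'grasp',(o['ee_pos']-.019*x).round(4),'az',np.degrees(np.arctan2(x[1],x[0])).round(2),'pitch',np.degrees(np.arcsin(-x[2])).round(2),'yz',R[2,1].round(3),'q',o['joint_pos'].round(2),'F',o['ft_force'].round(1),'w',round(o['grip_width'],4))
E
python3 - <<'E'
from h import *
st()
Rt=toolR(27.8,30);g=np.array([.4945,.2605,.068]);pt=tcp_for(g,Rt)-.13*Rt[:,0]
print(pt)
o=arm.get_obs();R0=Rot.from_rotvec(o['orientation']).as_matrix()
print(np.degrees(Rot.from_matrix(R0.T@Rt).magnitude()), Rot.from_matrix(R0.T@Rt).as_rotvec())
n=14
show(plan(Rt,pt+[0,0,.05],n))
E
```

```text
t 1.35 tcp [0.1988 0.5128 0.2313] grasp [0.1988 0.5128 0.2503] az 75.73 pitch 90.0 yz 0.0 q [ 1.13  0.3   1.52  0.    1.32 -0.07] F [ 0.5 -0.3 -0.1] w 0.0854
[0.40946627 0.2156668  0.1235    ]
137.9155378599344 [2.03255298 0.5345489  1.17346541]
[[[0.0041, -0.0144, 0.0217, 0.1452, 0.0382, 0.0838, 0.05],[0.0022, -0.0113, 0.0237, 0.1452, 0.0382, 0.0838, 0.05],[0.0004, -0.0079, 0.0251, 0.1452, 0.0382, 0.0838, 0.05],[-0.001, -0.0041, 0.026, 0.1452, 0.0382, 0.0838, 0.05],[-0.0022, -0.0002, 0.0263, 0.1452, 0.0382, 0.0838, 0.05],[-0.0031, 0.0038, 0.0259, 0.1452, 0.0382, 0.0838, 0.05],[-0.0036, 0.0078, 0.0249, 0.1452, 0.0382, 0.0838, 0.05],[-0.0037, 0.0116, 0.0234, 0.1452, 0.0382, 0.0838, 0.05],[-0.0034, 0.0152, 0.0213, 0.1452, 0.0382, 0.0838, 0.05],[-0.0027, 0.0183, 0.0187, 0.1452, 0.0382, 0.0838, 0.05],[-0.0018, 0.021, 0.0158, 0.1452, 0.0382, 0.0838, 0.05],[-0.0004, 0.0232, 0.0125, 0.1452, 0.0382, 0.0838, 0.05],[0.0012, 0.0247, 0.009, 0.1452, 0.0382, 0.0838, 0.05],[0.003, 0.0256, 0.0055, 0.1452, 0.0382, 0.0838, 0.05]]]
```

```bash
python3 - <<'E'
from h import *
show(plan(toolR(27.8,90),[.35,.29,.23],13))
E
```

```text
[[[0.0001, -0.0118, 0.017, 0.1759, -0.0, -0.0, 0.05],[0.0001, -0.0086, 0.0188, 0.1759, -0.0, -0.0, 0.05],[0.0001, -0.0052, 0.0201, 0.1759, -0.0, -0.0, 0.05],[0.0001, -0.0016, 0.0207, 0.1759, -0.0, -0.0, 0.05],[0.0001, 0.002, 0.0206, 0.1759, -0.0, -0.0, 0.05],[0.0001, 0.0056, 0.0199, 0.1759, -0.0, -0.0, 0.05],[0.0001, 0.009, 0.0186, 0.1759, -0.0, -0.0, 0.05],[0.0001, 0.0121, 0.0168, 0.1759, -0.0, -0.0, 0.05],[0.0001, 0.0149, 0.0144, 0.1759, -0.0, -0.0, 0.05],[0.0001, 0.0172, 0.0116, 0.1759, -0.0, -0.0, 0.05],[0.0001, 0.0189, 0.0084, 0.1759, -0.0, -0.0, 0.05],[0.0001, 0.0201, 0.0049, 0.1759, -0.0, -0.0, 0.05],[0.0001, 0.0207, 0.0013, 0.1759, -0.0, -0.0, 0.05]]]
```

move_arm:
  rows:
    - [[0,-0.012,0.017,0.176,0,0,0.05],[0,-0.009,0.019,0.176,0,0,0.05],[0,-0.005,0.02,0.176,0,0,0.05],[0,-0.002,0.021,0.176,0,0,0.05],[0,0.002,0.021,0.176,0,0,0.05],[0,0.006,0.02,0.176,0,0,0.05],[0,0.009,0.019,0.176,0,0,0.05],[0,0.012,0.017,0.176,0,0,0.05]]

```text
t: 2.35
ee_pos: [0.2923, 0.3732, 0.2313]
orientation: [1.364, 1.101, -1.364]
ft_force: [0.5, 0.3, -0.7]
grip_width: 0.0498
```

move_arm:
  rows:
    - [[0,0.015,0.014,0.176,0,0,0.05],[0,0.017,0.012,0.176,0,0,0.05],[0,0.019,0.008,0.176,0,0,0.05],[0,0.02,0.005,0.176,0,0,0.05],[0,0.021,0.001,0.176,0,0,0.05]]

```text
t: 2.98
ee_pos: [0.3509, 0.2878, 0.2314]
orientation: [1.955, 0.476, -1.955]
ft_force: [0.5, -0.1, -0.0]
grip_width: 0.0499
```

```bash
python3 - <<'E'
from h import *
st()
Rt=toolR(27.8,30);g=np.array([.4945,.2605,.068]);pt=tcp_for(g,Rt)-.13*Rt[:,0]
show(plan(Rt,pt,7))
E
```

```text
t 2.98 tcp [0.3509 0.2878 0.2314] grasp [0.3509 0.2878 0.2504] az 42.18 pitch 89.99 yz -0.0 q [0.61 0.08 1.78 0.   1.28 1.7 ] F [ 0.5 -0.1 -0. ] w 0.0499
[[[0.0154, 0.013, -0.0027, -0.0009, 0.1496, -0.0005, 0.05],[0.0156, 0.013, -0.0004, -0.0009, 0.1496, -0.0005, 0.05],[0.0155, 0.013, 0.002, -0.0009, 0.1496, -0.0005, 0.05],[0.015, 0.013, 0.0043, -0.0009, 0.1496, -0.0005, 0.05],[0.0142, 0.013, 0.0065, -0.0009, 0.1496, -0.0005, 0.05],[0.0131, 0.013, 0.0086, -0.0009, 0.1496, -0.0005, 0.05],[0.0116, 0.013, 0.0104, -0.0009, 0.1496, -0.0005, 0.05]]]
```

move_arm:
  rows:
    - [[0.015,0.013,-0.003,0,0.15,0,0.05],[0.016,0.013,0,0,0.15,0,0.05],[0.0155,0.013,0.002,0,0.15,0,0.05],[0.015,0.013,0.004,0,0.15,0,0.05],[0.014,0.013,0.0065,0,0.15,0,0.05],[0.013,0.013,0.0085,0,0.15,0,0.05],[0.0115,0.013,0.0105,0,0.15,0,0.05]]

```text
t: 3.85
ee_pos: [0.39, 0.2394, 0.1727]
orientation: [2.725, 0.676, -0.995]
ft_force: [0.5, 0.7, 0.2]
grip_width: 0.0499
```

```bash
python3 - <<'E'
from h import *
st()
Rt=toolR(27.8,30);g=np.array([.4945,.2605,.068]);pt=tcp_for(g,Rt)
o=arm.get_obs()
print(proj('wrist',[.4945,.2605,.123],o),proj('wrist',[.4945,.2605,.003],o))
save('wrist','w1')
show(plan(Rt,pt,7))
E
```

```text
t 3.85 tcp [0.39   0.2394 0.1727] grasp [0.3771 0.2326 0.185 ] az 27.92 pitch 40.09 yz -0.002 q [ 0.46 -0.13  2.38  0.7   0.03  0.85] F [0.5 0.7 0.2] w 0.0499
[365.83418627 203.74188966] [354.78667781 275.87388249]
[[[0.0236, 0.0044, 0.0018, -0.0003, 0.0247, 0.0003, 0.05],[0.0235, 0.0044, 0.0024, -0.0003, 0.0247, 0.0003, 0.05],[0.0235, 0.0044, 0.003, -0.0003, 0.0247, 0.0003, 0.05],[0.0234, 0.0044, 0.0035, -0.0003, 0.0247, 0.0003, 0.05],[0.0233, 0.0044, 0.0041, -0.0003, 0.0247, 0.0003, 0.05],[0.0232, 0.0044, 0.0047, -0.0003, 0.0247, 0.0003, 0.05],[0.0231, 0.0044, 0.0053, -0.0003, 0.0247, 0.0003, 0.05]]]
```

View pics/w1.png

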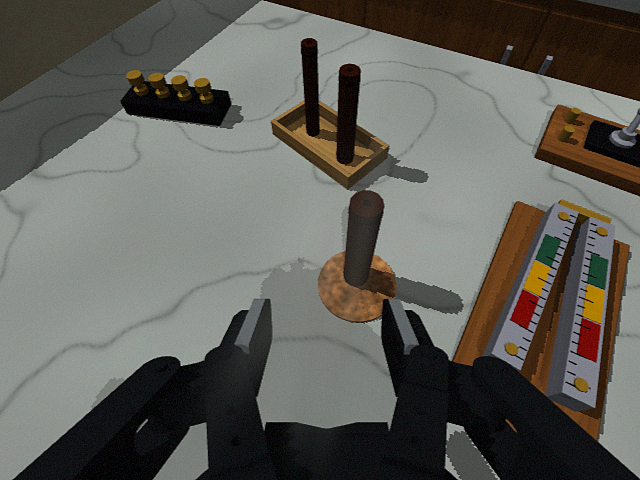

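```bash
cat > kin.py <<'E'
from h import *
def Ry(a): return Rot.from_euler('y',a).as_matrix()
def Rz(a): return Rot.from_euler('z',a).as_matrix()
def fk(q,P,full=False):
    a,h,L1,e,L2,d=P
    R=Rz(q[0]);p=np.array([0,0,h])+R@[a,0,0]
    R=R@Ry(q[1]);p=p+R@[0,0,L1]
    R=R@Ry(q[2]);p=p+R@[e,0,L2]; pw=p
    R=R@Rz(q[3])@Ry(q[4])@Rz(q[5]);p=p+R@[0,0,d]
    # tool x = R z ; tool y at q6=0: radial
    T=np.c_[R[:,2],-R[:,0],-R[:,1]]
    return (p,T,pw) if full else (p,T)
E
python3 - <<'E'
from kin import *
o=arm.get_obs();q=np.array(o['joint_pos']);R=Rot.from_rotvec(o['orientation']).as_matrix()
print(q.round(4));P=[0,.157,.424,0,.438,.22]
print(R.round(3));print(fk(q,P)[1].round(3))
q0=[1.13441237,3.00342707e-01,1.52143404,-3.2e-05,1.32070203,-6.659e-02]
print(fk(q0,P)[1].round(3),fk(q0,P)[0])
E
```

```text
[ 0.4593 -0.134   2.3765  0.7253  0.0333  0.8309]
[[ 0.678  0.467 -0.568]
 [ 0.36  -0.884 -0.298]
 [-0.641 -0.003 -0.767]]
[[ 0.678  0.467 -0.568]
 [ 0.36  -0.884 -0.298]
 [-0.641 -0.003 -0.767]]
[[-0.     0.361  0.932]
 [-0.001  0.932 -0.361]
 [-1.    -0.001 -0.   ]] [0.23226978 0.49802085 0.23324084]
```

```bash
sed -i 's/    a,h,L1,e,L2,d=P/    a,h,L1,e,L2,d,b=P/; s/R@\[a,0,0\]/R@[a,b,0]/' kin.py
python3 - <<'E'
from kin import *
o=arm.get_obs()
D=[([1.13441237,3.00342707e-01,1.52143404,-3.2e-05,1.32070203,-6.659e-02],[0.19871229,0.51265802,0.23085395],1),
([0.61,.08,1.78,0,1.28,1.70],[.3509,.2878,.2314],.1),(o['joint_pos'],o['ee_pos'],1)]
for m in (0,1):
  def f(p):
    P=[p[5]*m,p[0],p[1],0,p[2],p[3],p[4]]
    return np.concatenate([w*(fk(q,P)[0]-x)*1000 for q,x,w in D])
  r=least_squares(f,[.157,.42,.43,.22,.036,0]);print(r.x.round(4),r.fun.round(2))
E
```

```text
[0.1369 0.4602 0.426  0.2398 0.0366 0.    ] [-0.03  0.05  0.02 -0.67 -0.25  0.29  0.05 -0.05 -0.05]
[0.1365 0.437  0.4066 0.2221 0.0368 0.0256] [-0.22  0.11 -0.02 -0.26  0.06  0.26  0.13 -0.23 -0.01]
```

```bash
cat >> kin.py <<'E'
P0=[0,.1369,.4602,0,.426,.2398,.0366]
LO=np.array([-3.03,-.79,.23,-1.04,0,-2.55]);HI=np.array([3.03,2.21,2.52,4.18,3.07,2.55])
def ik(p,T,q0,P=P0):
    def f(q):
        pp,TT=fk(q,P); return np.r_[(pp-p)*10,(TT-T).ravel()]
    r=least_squares(f,np.clip(q0,LO+.001,HI-.001),bounds=(LO,HI)); return r.x,np.abs(r.fun).max()
E
python3 - <<'E'
from kin import *
for al in (20,30,40,50):
  for nm,g,ph in (('mat',[.4945,.2605,.068],27.8),('preg',[.4945,.2605,.068],27.8),('mouthout',[.539-.1,.087,.075],5),('wed',[.555,.08,.075],5),('prewed',[.49,.08,.16],5)):
    R=toolR(ph,al);p=tcp_for(g,R)
    if nm=='preg':p=p-.1*R[:,0]
    for q40,q60 in ((0,1.6),(np.pi,-1.5)):
        q,e=ik(p,R,[.4,.3,2.,q40,.3,q60]);print(al,nm,q.round(2),round(e,3), 'ok' if e<.002 else '')
for nm,g in (('red',[.51,-.155,.066]),('yel',[.532,-.369,.066]),('grn',[.5,-.261,.066])):
  for al in (20,30,40):
    R=toolR(0,al+65);p=tcp_for(g,R)
    for q40,q60 in ((0,1.6),(np.pi,-1.5)):
      q,e=ik(p,R,[-.3,.3,2.,q40,1.3,q60]);print(nm,al,q.round(2),round(e,3))
E
```

```text
20 mat [ 0.38  0.47  2.33  3.01  0.89 -1.53] 0.0 ok
20 mat [ 0.38  0.47  2.33  3.01  0.89 -1.53] 0.0 ok
20 preg [ 0.35  0.23  2.52  2.96  0.78 -1.5 ] 0.069 
20 preg [ 0.35  0.23  2.52  2.96  0.78 -1.5 ] 0.069 
20 mouthout [ 0.11  0.07  2.36 -0.22  0.    1.8 ] 0.419 
20 mouthout [ 0.2   0.28  2.52  3.37  0.78 -1.68] 0.156 
20 wed [ 0.08  0.3   2.11 -0.14  0.    1.7 ] 0.398 
20 wed [ 0.07  0.46  2.33  3.12  0.87 -1.56] 0.0 ok
20 prewed [ 0.09  0.01  2.26 -0.22  0.    1.79] 0.304 
20 prewed [ 0.09  0.12  2.45  3.14  0.65 -1.57] 0.0 ok
30 mat [0.42 0.32 2.11 1.06 0.   0.47] 0.258 
30 mat [ 0.38  0.4   2.29  2.99  0.6  -1.49] 0.0 ok
30 preg [0.41 0.05 2.32 1.28 0.   0.24] 0.216 
30 preg [ 0.35  0.13  2.47  2.91  0.51 -1.43] 0.0 ok
30 mouthout [ 0.11  0.09  2.36 -0.26  0.    1.84] 0.273 
30 mouthout [ 0.15  0.21  2.52  3.25  0.6  -1.63] 0.048 
30 wed [ 0.08  0.31  2.11 -0.11  0.    1.68] 0.25 
30 wed [ 0.07  0.38  2.28  3.12  0.57 -1.56] 0.0 ok
30 prewed [ 0.09  0.02  2.27 -0.29  0.    1.87] 0.159 
30 prewed [ 0.09  0.06  2.38  3.14  0.35 -1.57] 0.0 ok
40 mat [0.42 0.33 2.12 0.14 0.   1.39
[... 1198 characters left out ...]
   1.24] 0.0
red 40 [-0.33  0.55  1.64 -0.09  1.2   1.29] 0.0
red 40 [-0.33  0.55  1.64 -0.09  1.2   1.29] 0.0
yel 20 [-0.68  0.62  1.5   0.07  0.95  0.85] 0.0
yel 20 [-0.68  0.62  1.5   0.07  0.95  0.85] 0.0
yel 30 [-0.65  0.68  1.4  -0.06  1.13  0.95] 0.0
yel 30 [-0.65  0.68  1.4  -0.06  1.13  0.95] 0.0
yel 40 [-0.61  0.75  1.29 -0.15  1.32  1.01] 0.0
yel 40 [-0.67  0.48  1.98  2.04  0.   -1.2 ] 0.748
grn 20 [-0.56  0.47  1.76  0.06  0.84  0.97] 0.0
grn 20 [-0.56  0.47  1.76  0.06  0.84  0.97] 0.0
grn 30 [-0.53  0.53  1.66 -0.05  1.03  1.07] 0.0
grn 30 [-0.53  0.53  1.66 -0.05  1.03  1.07] 0.0
grn 40 [-0.5   0.6   1.56 -0.13  1.21  1.13] 0.0
grn 40 [-0.5   0.6   1.56 -0.13  1.21  1.13] 0.0
```

```bash
python3 - <<'E'
from kin import *
for al in (25,35):
 for dz in (-90,-60,60,90):
  for nm,g,ph in (('mat',[.4945,.2605,.068],27.8),('preg',[.4945,.2605,.068],27.8),('mouth',[.444,.087,.09],0),('wed',[.59,.08,.075],0)):
    R=toolR(ph+dz,al);p=tcp_for(g,R)
    if nm=='preg':p=p-.1*R[:,0]
    for q40,q60 in ((1.57,0),(-.8,2.5)):
        q,e=ik(p,R,[.4,.3,2.,q40,1.,q60])
        if e<.002: print(al,dz,nm,q.round(2))
E
```

```text
25 60 mat [ 0.05  0.59  1.97  1.39  1.16 -0.94]
25 60 mat [ 0.05  0.59  1.97  1.39  1.16 -0.94]
25 60 preg [-0.14  0.5   1.98  1.22  1.29 -0.88]
25 60 preg [-0.14  0.5   1.98  1.22  1.29 -0.88]
25 60 mouth [-0.35  0.37  2.32  1.52  1.11 -1.07]
25 60 mouth [-0.35  0.37  2.32  1.52  1.11 -1.07]
25 60 wed [-0.26  0.59  1.95  1.52  1.07 -0.9 ]
25 60 wed [-0.26  0.59  1.95  1.52  1.07 -0.9 ]
25 90 mat [ 0.08  0.73  1.68  0.99  1.49 -0.91]
25 90 mat [ 0.08  0.73  1.68  0.99  1.49 -0.91]
25 90 preg [-0.05  0.73  1.55  0.9   1.65 -0.86]
25 90 preg [-0.05  0.73  1.55  0.9   1.65 -0.86]
25 90 mouth [-0.33  0.51  2.05  1.06  1.38 -1.01]
25 90 mouth [-0.33  0.51  2.05  1.06  1.38 -1.01]
25 90 wed [-0.26  0.74  1.65  1.09  1.42 -0.84]
25 90 wed [-0.26  0.74  1.65  1.09  1.42 -0.84]
35 60 mat [ 0.09  0.53  1.96  1.25  1.03 -0.79]
35 60 mat [ 0.09  0.53  1.96  1.25  1.03 -0.79]
35 60 preg [-0.08  0.42  1.95  1.09  1.17 -0.72]
35 60 preg [-0.08  0.42  1.95  1.09  1.17 -0.72]
35 60 mouth [-0.3   0.29  2.29  1.39  0.95 -0.88]
35 60 mouth [-0.3   0.29  2.29  1.39  0.95 -0.88]
35 60 wed [-0.22  0.54  1.92  1.35  0.93 -0.72]
35 60 wed [-0.22  0.54  1.92  1.35  0.93 -0.72]
35 90 mat [ 0.11  0.67  1.69  0.89  1.37 -0.84]
35 90 mat [ 0.11  0.67  1.69  0.89  1.37 -0.84]
35 90 preg [-0.01  0.64  1.57  0.8   1.54 -0.79]
35 90 preg [-0.01  0.64  1.57  0.8   1.54 -0.79]
35 90 mouth [-0.29  0.43  2.05  0.97  1.25 -0.91]
35 90 mouth [-0.29  0.43  2.05  0.97  1.25 -0.91]
35 90 wed [-0.23  0.68  1.65  0.97  1.31 -0.75]
35 90 wed [-0.23  0.68  1.65  0.97  1.31 -0.75]
```

```bash
cat >> kin.py <<'E'
def jpath(q0,q1,n,grip,p0=None,T0=None):
    """rows from FK along joint interpolation, first pose = measured"""
    out=[];tr=[]
    p,T=fk(q0,P0)
    for i in range(1,n+1):
        q=q0+(q1-q0)*i/n; p2,T2=fk(q,P0)
        t=T.T@(p2-p);w=Rot.from_matrix(T.T@T2).as_rotvec()
        out.append([round(float(v),3) for v in t]+[round(float(v),3) for v in w]+[grip]);tr.append(p2.round(3));p,T=p2,T2
    return out,tr
E
python3 - <<'E'
from kin import *
o=arm.get_obs();q=np.array(o['joint_pos'])
R=toolR(90,30);p=tcp_for([.4945,.2605,.070],R)-.12*R[:,0]
qt,e=ik(p,R,[-.05,.5,1.9,1.2,1.2,-.8]);print(qt.round(3),e,p,(qt-q).round(2))
qm=qt.copy();  
rows,tr=jpath(q,qt,14,.05);show(rows);print(tr)
E
```

```text
[-0.144  0.455  1.931  1.103  1.288 -0.786] 1.1102230246251565e-15 [0.4945     0.17303143 0.1205    ] [-0.6   0.59 -0.45  0.38  1.26 -1.62]
[[[0.013, 0.005, 0.007, -0.059, -0.072, -0.034, 0.05],[0.012, 0.005, 0.006, -0.057, -0.062, -0.045, 0.05],[0.011, 0.005, 0.005, -0.055, -0.051, -0.055, 0.05],[0.01, 0.005, 0.003, -0.054, -0.039, -0.062, 0.05],[0.008, 0.006, 0.002, -0.053, -0.025, -0.068, 0.05],[0.006, 0.006, 0.002, -0.053, -0.011, -0.071, 0.05],[0.004, 0.007, 0.001, -0.054, 0.004, -0.072, 0.05],[0.002, 0.008, 0.001, -0.055, 0.018, -0.07, 0.05],[-0.0, 0.009, 0.001, -0.057, 0.032, -0.066, 0.05],[-0.003, 0.009, 0.001, -0.059, 0.045, -0.06, 0.05],[-0.005, 0.01, 0.001, -0.063, 0.057, -0.052, 0.05],[-0.008, 0.01, 0.001, -0.066, 0.067, -0.042, 0.05],[-0.01, 0.01, 0.002, -0.07, 0.075, -0.031, 0.05],[-0.013, 0.01, 0.002, -0.075, 0.081, -0.019, 0.05]]]
[array([0.398, 0.238, 0.16 ]), array([0.404, 0.236, 0.147]), array([0.411, 0.234, 0.136]), array([0.417, 0.232, 0.127]), array([0.423, 0.23 , 0.119]), array([0.429, 0.227, 0.113]), array([0.436, 0.224, 0.109]), array([0.443, 0.221, 0.106]), array([0.45 , 0.216, 0.105]), array([0.458, 0.211, 0.106]), array([0.467, 0.204, 0.107]), array([0.476, 0.196, 0.111]), array([0.485, 0.185, 0.115]), array([0.494, 0.173, 0.12 ])]
```

```bash
python3 - <<'E'
from kin import *
o=arm.get_obs();q=np.array(o['joint_pos'])
R=toolR(90,30);p=tcp_for([.4945,.2605,.070],R)-.12*R[:,0]
qt,e=ik(p+[0,-.04,.09],R,[-.05,.5,1.9,1.2,1.2,-.8]);print(qt.round(3),e,(qt-q).round(2))
rows,tr=jpath(q,qt,11,.05);show(rows);print(tr)
E
```

```text
[-0.223  0.328  1.847  1.019  1.444 -0.629] 1.1070476660883528e-10 [-0.68  0.46 -0.53  0.29  1.41 -1.46]
[[[0.013, 0.008, 0.002, -0.065, -0.081, -0.048, 0.05],[0.01, 0.008, 0.001, -0.062, -0.066, -0.063, 0.05],[0.007, 0.009, -0.001, -0.062, -0.048, -0.075, 0.05],[0.004, 0.01, -0.002, -0.062, -0.028, -0.083, 0.05],[-0.0, 0.011, -0.002, -0.064, -0.007, -0.088, 0.05],[-0.004, 0.012, -0.002, -0.067, 0.014, -0.088, 0.05],[-0.009, 0.012, -0.002, -0.071, 0.034, -0.084, 0.05],[-0.013, 0.012, -0.001, -0.077, 0.052, -0.077, 0.05],[-0.018, 0.012, -0.001, -0.084, 0.068, -0.066, 0.05],[-0.022, 0.01, -0.0, -0.091, 0.082, -0.054, 0.05],[-0.026, 0.009, -0.001, -0.099, 0.092, -0.039, 0.05]]]
[array([0.401, 0.237, 0.164]), array([0.412, 0.233, 0.156]), array([0.421, 0.229, 0.151]), array([0.431, 0.224, 0.149]), array([0.44 , 0.218, 0.151]), array([0.45 , 0.21 , 0.154]), array([0.459, 0.2  , 0.161]), array([0.469, 0.188, 0.17 ]), array([0.478, 0.173, 0.182]), array([0.487, 0.155, 0.195]), array([0.495, 0.133, 0.211])]
```

move_arm:
  rows:
    - [[0.013,0.008,0,-0.065,-0.081,-0.048,0.05],[0.01,0.008,-0.001,-0.062,-0.066,-0.063,0.05],[0.007,0.009,-0.002,-0.062,-0.048,-0.075,0.05],[0.004,0.01,-0.003,-0.062,-0.028,-0.083,0.05]]

```text
t: 4.4
ee_pos: [0.4348, 0.227, 0.1533]
orientation: [2.305, 1.072, -1.173]
ft_force: [-0.5, 1.0, 0.0]
grip_width: 0.0498
```

```bash
python3 - <<'E'
from kin import *
st()
o=arm.get_obs();q=np.array(o['joint_pos'])
R=toolR(90,30);p=tcp_for([.4945,.2605,.070],R)-.12*R[:,0]
qt,e=ik(p+[0,-.04,.09],R,[-.05,.5,1.9,1.2,1.2,-.8]);print(qt.round(3),e,(qt-q).round(2))
rows,tr=jpath(q,qt,8,.05);show(rows);print(tr)
E
```

```text
t 4.4 tcp [0.4348 0.227  0.1533] grasp [0.4277 0.218  0.1685] az 51.57 pitch 52.97 yz -0.036 q [0.21 0.05 2.15 0.8  0.56 0.33] F [-0.5  1.   0. ] w 0.0498
[-0.223  0.328  1.847  1.019  1.444 -0.629] 1.1070476660883528e-10 [-0.44  0.28 -0.3   0.22  0.88 -0.96]
[[[-0.0, 0.009, 0.001, -0.056, -0.01, -0.076, 0.05],[-0.003, 0.01, 0.0, -0.058, 0.007, -0.077, 0.05],[-0.006, 0.01, 0.0, -0.061, 0.024, -0.075, 0.05],[-0.01, 0.01, -0.0, -0.065, 0.039, -0.07, 0.05],[-0.013, 0.009, -0.0, -0.07, 0.053, -0.063, 0.05],[-0.016, 0.009, -0.0, -0.076, 0.066, -0.054, 0.05],[-0.02, 0.008, -0.0, -0.082, 0.076, -0.043, 0.05],[-0.023, 0.007, -0.001, -0.089, 0.083, -0.031, 0.05]]]
[array([0.448, 0.22 , 0.154]), array([0.455, 0.212, 0.156]), array([0.461, 0.204, 0.16 ]), array([0.468, 0.194, 0.167]), array([0.475, 0.182, 0.175]), array([0.482, 0.168, 0.185]), array([0.489, 0.152, 0.197]), array([0.495, 0.133, 0.211])]
```

move_arm:
  rows:
    - [[-0.001,0.009,0,-0.056,-0.01,-0.076,0.05],[-0.004,0.01,0,-0.058,0.007,-0.077,0.05],[-0.006,0.01,0,-0.061,0.024,-0.075,0.05],[-0.01,0.01,0,-0.065,0.039,-0.07,0.05],[-0.013,0.009,0,-0.07,0.053,-0.063,0.05],[-0.016,0.009,0,-0.076,0.066,-0.054,0.05],[-0.02,0.008,0,-0.082,0.076,-0.043,0.05],[-0.023,0.007,0,-0.089,0.083,-0.031,0.05]]

```text
t: 5.4
ee_pos: [0.4876, 0.1316, 0.2096]
orientation: [1.926, 1.927, -0.518]
ft_force: [-0.8, 0.2, -0.4]
grip_width: 0.0498
```

```bash
python3 - <<'E'
from kin import *
st()
o=arm.get_obs();print(o['joint_pos'],o['ee_pos'])
R=toolR(90,30);p=tcp_for([.4945,.2605,.070],R)-.11*R[:,0]
show(plan(R,p,5))
save('wrist','w2');save('scene','s2')
E
```

```text
t 5.4 tcp [0.4876 0.1316 0.2096] grasp [0.4876 0.1152 0.2191] az 90.04 pitch 30.08 yz -0.001 q [-0.24  0.35  1.82  1.01  1.46 -0.63] F [-0.8  0.2 -0.4] w 0.0498
[-0.23709732  0.35382272  1.81807119  1.00964695  1.45518299 -0.63127473] [0.4875735  0.13163518 0.20961811]
[[[0.0181, 0.0014, 0.0113, -0.0001, 0.0003, 0.0001, 0.05],[0.0181, 0.0014, 0.0113, -0.0001, 0.0003, 0.0001, 0.05],[0.0181, 0.0014, 0.0113, -0.0001, 0.0003, 0.0001, 0.05],[0.0181, 0.0014, 0.0113, -0.0001, 0.0003, 0.0001, 0.05],[0.0181, 0.0014, 0.0113, -0.0001, 0.0003, 0.0001, 0.05]]]
```

View pics/w2.png

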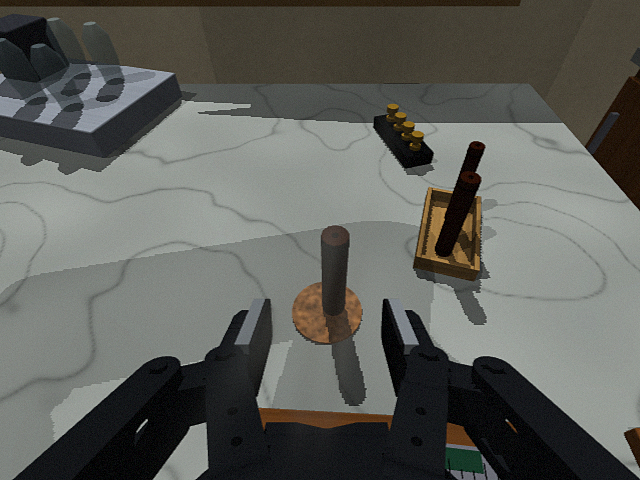

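View pics/s2.png

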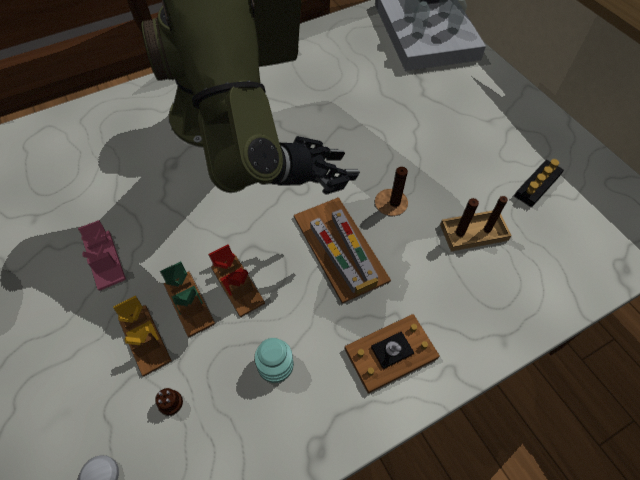

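```bash
python3 - <<'E'
from kin import *
X=[.4945,.2605]
print(proj('wrist',X+[.123]),proj('wrist',X+[.003]), onplane('wrist',335.5,235,.123),onplane('wrist',333.5,309,.003))
E
```

```text
[332.29971518 233.78798742] [331.0558799  304.84774118] [0.49733635 0.25900488 0.123     ] [0.49722497 0.25500271 0.003     ]
```

move_arm:
  rows:
    - [[0.018,0.001,0.011,0,0,0,0.05],[0.018,0.001,0.011,0,0,0,0.05],[0.018,0.001,0.011,0,0,0,0.05],[0.018,0.001,0.011,0,0,0,0.05],[0.018,0.001,0.012,0,0,0,0.05]]

```text
t: 6.12
ee_pos: [0.4933, 0.1838, 0.1151]
orientation: [1.929, 1.923, -0.514]
ft_force: [-0.2, -1.0, -0.6]
grip_width: 0.0502
```

```bash
python3 - <<'E'
from kin import *
st();X=[.4945,.2605]
o=arm.get_obs()
print(proj('wrist',X+[.123]),proj('wrist',X+[.003]))
im=save('wrist','w3')
cv2.imwrite('pics/w3c.png',cv2.resize(im[120:420,160:500,::-1],(680,600)))
E
```

```text
t 6.12 tcp [0.4933 0.1838 0.1151] grasp [0.4932 0.1674 0.1246] az 89.79 pitch 30.01 yz 0.002 q [-0.13  0.52  1.85  1.11  1.28 -0.78] F [-0.2 -1.  -0.6] w 0.0502
[327.4303705  191.09634953] [326.74131771 300.6145926 ]
```

View pics/w3c.png

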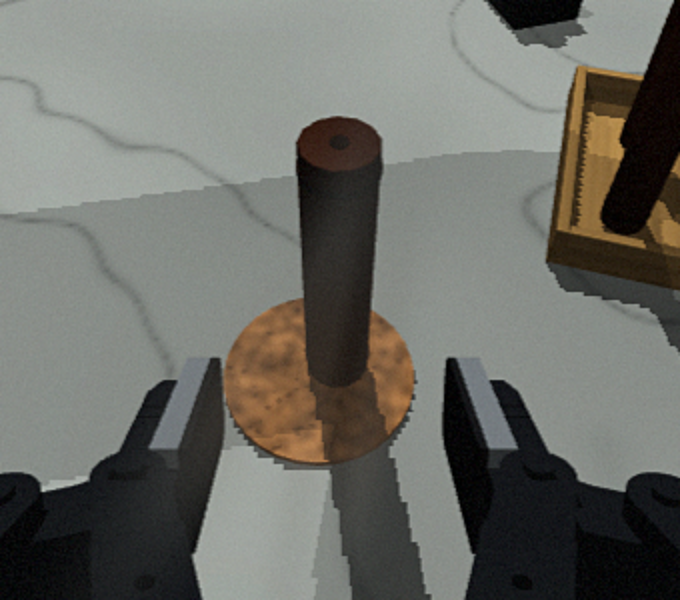

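```bash
python3 - <<'E'
from kin import *
o=arm.get_obs();R=Rot.from_rotvec(o['orientation']).as_matrix()
c=ray('wrist',0,0)[0];X=np.array([.495,.2595,.123]);H=np.array(arm.calibration('wrist')['hand_eye'])
zc=(H[:3,:3].T@(R.T@(X-o['ee_pos'])-H[:3,3]))[2];print('diam',42*zc/348.6)
Rt=toolR(90,30);show(plan(Rt,tcp_for([.4955,.2595,.070],Rt),5))
E
```

```text
diam 0.024577817145095313
[[[0.0211, 0.0006, -0.0, -0.0003, 0.0, -0.0002, 0.05],[0.0211, 0.0006, -0.0, -0.0003, 0.0, -0.0002, 0.05],[0.0211, 0.0006, -0.0, -0.0003, 0.0, -0.0002, 0.05],[0.0211, 0.0006, -0.0, -0.0003, 0.0, -0.0002, 0.05],[0.0211, 0.0006, -0.0, -0.0003, 0.0, -0.0002, 0.05]]]
```

move_arm:
  rows:
    - [[0.021,0.0005,0,0,0,0,0.05],[0.021,0.0005,0,0,0,0,0.05],[0.021,0.0005,0,0,0,0,0.05],[0.021,0.0005,0,0,0,0,0.05],[0.0215,0.0005,0,0,0,0,0.05],[0,0,0,0,0,0,0.05]]

```text
t: 6.92
ee_pos: [0.4957, 0.2755, 0.063]
orientation: [1.928, 1.925, -0.514]
ft_force: [0.2, -0.1, 0.1]
grip_width: 0.0503
```

```bash
python3 - <<'E'
from kin import *
st();im=save('wrist','w4')
E
```

```text
t 6.92 tcp [0.4957 0.2755 0.063 ] grasp [0.4957 0.2591 0.0725] az 89.88 pitch 29.98 yz 0.002 q [ 0.05  0.64  1.83  1.27  1.13 -0.82] F [ 0.2 -0.1  0.1] w 0.0503
```

View pics/w4.png

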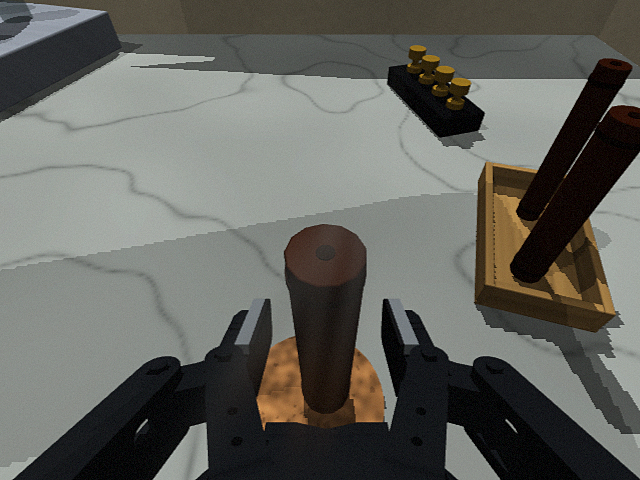

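move_arm:
  rows:
    - [[0,0,0,0,0,0,0.01],[0,0,0,0,0,0,0.01],[0,0,0,0,0,0,0.01],[0,0,0,0,0,0,0.01],[0,0,0,0,0,0,0.01]]

```text
t: 7.6
ee_pos: [0.4967, 0.2741, 0.0642]
orientation: [1.93, 1.922, -0.513]
ft_force: [0.9, -2.0, 3.6]
grip_width: 0.0245
```

```bash
python3 - <<'E'
from kin import *
st()
o=arm.get_obs();print(o['joint_pos'],o['ee_pos'])
E
```

```text
t 7.6 tcp [0.4967 0.2741 0.0642] grasp [0.4966 0.2576 0.0737] az 89.69 pitch 29.96 yz 0.004 q [ 0.05  0.64  1.83  1.27  1.14 -0.82] F [ 0.9 -2.   3.6] w 0.0245
[ 0.05115242  0.63600825  1.83480157  1.26600256  1.13549246 -0.82131456] [0.49671956 0.2740954  0.06422257]
```

```bash
python3 - <<'E'
from kin import *
o=arm.get_obs();R0=Rot.from_rotvec(o['orientation']).as_matrix();p0=np.array(o['ee_pos'])
show(plan(R0,p0+[0,0,.06],2,grip=.01))
Rt=toolR(87.25,30)
g=np.array([.4411,.0867,.0737+.055])-.002*Rt[:,1]*0-np.array([0.0001,.002,0])
p1=p0+[0,0,.06]
show(plan(Rt,tcp_for(g,Rt),8,p0=p1,R0=R0,grip=.01))
for s in (0,.5,1):
    pp=p1+(tcp_for(g,Rt)-p1)*s; print(ik(pp,Rt,o['joint_pos'])[0].round(2))
E
```

```text
[[[-0.015, 0.0001, -0.026, 0.0, 0.0, 0.0, 0.01],[-0.015, 0.0001, -0.026, 0.0, 0.0, 0.0, 0.01]]]
[[[-0.0184, -0.0068, 0.0113, 0.0032, -0.0001, 0.0046, 0.01],[-0.0185, -0.0067, 0.0114, 0.0032, -0.0001, 0.0046, 0.01],[-0.0185, -0.0066, 0.0114, 0.0032, -0.0001, 0.0046, 0.01],[-0.0185, -0.0064, 0.0114, 0.0032, -0.0001, 0.0046, 0.01],[-0.0186, -0.0063, 0.0114, 0.0032, -0.0001, 0.0046, 0.01],[-0.0186, -0.0062, 0.0114, 0.0032, -0.0001, 0.0046, 0.01],[-0.0186, -0.0061, 0.0115, 0.0032, -0.0001, 0.0046, 0.01],[-0.0186, -0.0059, 0.0115, 0.0032, -0.0001, 0.0046, 0.01]]]
[ 0.06  0.44  1.94  1.26  1.13 -0.71]
[-0.12  0.4   2.03  1.16  1.23 -0.8 ]
[-0.32  0.38  2.07  1.03  1.34 -0.88]
```

move_arm:
  rows:
    - [[-0.01,0,-0.017,0,0,0,0.01],[-0.01,0,-0.018,0,0,0,0.01],[-0.01,0,-0.017,0,0,0,0.01]]

```text
t: 7.98
ee_pos: [0.4959, 0.2742, 0.1242]
orientation: [1.929, 1.923, -0.515]
ft_force: [-0.4, 0.0, -1.0]
grip_width: 0.0244
```

move_arm:
  rows:
    - [[-0.0185,-0.007,0.0113,0.003,0,0.005,0.01],[-0.0185,-0.007,0.0114,0.003,0,0.005,0.01],[-0.0185,-0.0065,0.0114,0.003,0,0.005,0.01],[-0.0185,-0.0065,0.0114,0.003,0,0.005,0.01],[-0.0185,-0.0065,0.0114,0.003,0,0.004,0.01],[-0.0185,-0.006,0.0114,0.003,0,0.004,0.01],[-0.0185,-0.006,0.0115,0.003,0,0.004,0.01],[-0.0185,-0.006,0.0115,0.003,0,0.004,0.01]]

```text
t: 8.98
ee_pos: [0.4404, 0.1009, 0.1184]
orientation: [1.975, 1.887, -0.529]
ft_force: [0.3, -0.5, 0.1]
grip_width: 0.0239
```

```bash
python3 - <<'E'
from kin import *
st();save('wrist','w5');s=save('scene','s5');d=save('side','d5')
cv2.imwrite('pics/s5c.png',cv2.resize(s[110:310,260:460,::-1],(600,600),interpolation=cv2.INTER_CUBIC))
cv2.imwrite('pics/d5c.png',cv2.resize(d[150:300,200:400,::-1],(800,600),interpolation=cv2.INTER_CUBIC))
E
```

```text
t 8.97 tcp [0.4404 0.1009 0.1184] grasp [0.4396 0.0845 0.1279] az 87.38 pitch 29.99 yz -0.0 q [-0.33  0.44  1.99  1.02  1.35 -0.87] F [ 0.3 -0.5  0.1] w 0.0239
```

View pics/s5c.png

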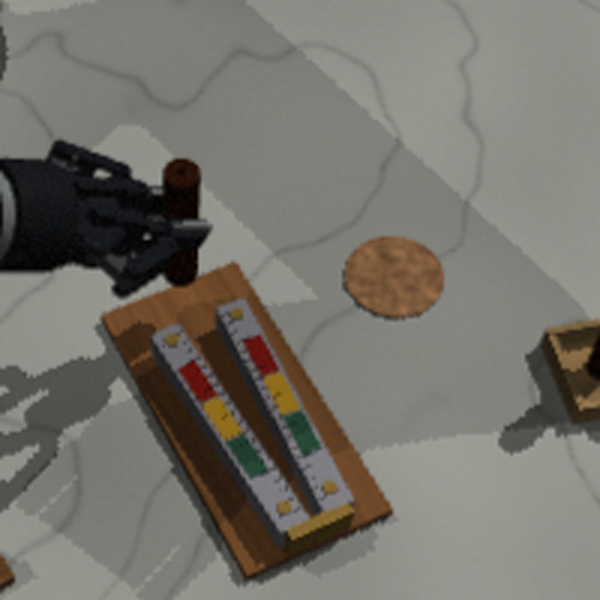

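View pics/w5.png

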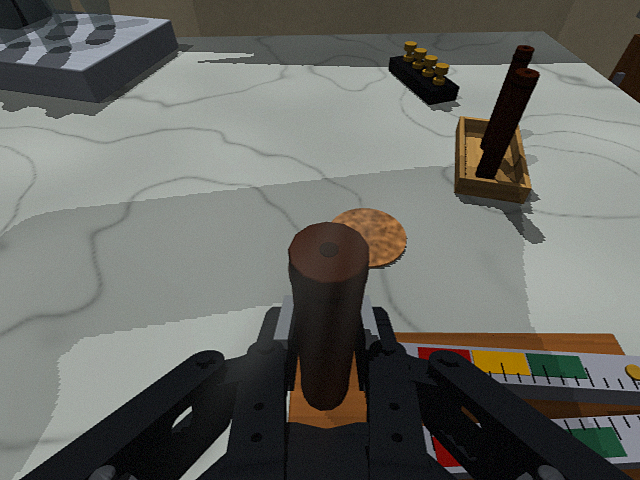

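View pics/d5c.png

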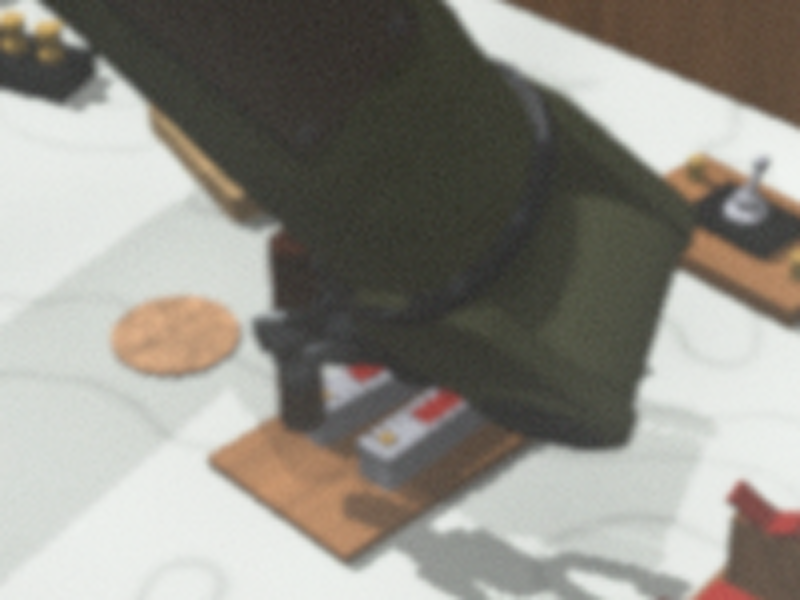

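```bash
python3 - <<'E'
from kin import *
S=lambda x,y:(260+x/3-.33,110+y/3-.33);D=lambda x,y:(200+x/4-.4,150+y/4-.4)
print(onplane('scene',*S(182,169),.1772),onplane('scene',*S(180,272),.0572))
print(onplane('side',*D(301,420),.0572))
print(onplane('wrist',328.5,240,.1772),onplane('wrist',325.5,395,.0572))
print(proj('wrist',[.4396,.0865,.0572]),proj('wrist',[.4396,.0865,.1772]))
E
```

```text
[0.43713214 0.08876729 0.1772    ] [0.43530028 0.08773471 0.0572    ]
[0.43648599 0.08816552 0.0572    ]
[0.44155344 0.09264798 0.1772    ] [0.4399517  0.08384142 0.0572    ]
[324.6628798  390.18146625] [323.24365753 254.90045368]
```

move_arm:
  rows:
    - [[0.006,0,0.0104,0,0,0,0.01],[0.006,0,0.0104,0,0,0,0.01],[0.006,0,0.0104,0,0,0,0.01],[0.003,0,0.0052,0,0,0,0.01],[0,0,0,0,0,0,0.01]]

```text
t: 9.75
ee_pos: [0.4407, 0.1017, 0.0762]
orientation: [1.976, 1.887, -0.529]
ft_force: [-0.1, 0.1, -0.7]
grip_width: 0.0243
```

move_arm:
  rows:
    - [[0.001,0,0.0018,0,0,0,0.01],[0,0,0,0,0,0,0.01]]

```text
t: 10.0
ee_pos: [0.4409, 0.1015, 0.0747]
orientation: [1.975, 1.886, -0.528]
ft_force: [-0.7, -1.0, -0.3]
grip_width: 0.0245
```

```bash
python3 - <<'E'
from kin import *
st()
E
```

```text
t 10.0 tcp [0.4409 0.1015 0.0747] grasp [0.4402 0.0851 0.0842] az 87.34 pitch 29.98 yz 0.001 q [-0.33  0.54  1.99  1.04  1.3  -0.96] F [-0.7 -1.  -0.3] w 0.0245
```

move_arm:
  rows:
    - [[0.0005,0,0.001,0,0,0,0.01],[0,0,0,0,0,0,0.01]]

```text
t: 10.25
ee_pos: [0.4409, 0.1014, 0.0735]
orientation: [1.975, 1.886, -0.528]
ft_force: [-0.6, 0.0, -0.1]
grip_width: 0.0243
```

move_arm:
  rows:
    - [[0.0005,0,0.001,0,0,0,0.01],[0,0,0,0,0,0,0.01]]

```text
t: 10.5
ee_pos: [0.4408, 0.1014, 0.0723]
orientation: [1.976, 1.887, -0.529]
ft_force: [-0.4, 0.1, -0.8]
grip_width: 0.0245
```

move_arm:
  rows:
    - [[0.0005,0,0.0005,0,0,0,0.01],[0,0,0,0,0,0,0.01]]

```text
t: 10.75
ee_pos: [0.4408, 0.1016, 0.0716]
orientation: [1.975, 1.887, -0.529]
ft_force: [-1.0, -1.1, -1.4]
grip_width: 0.0244
```

move_arm:
  rows:
    - [[0.0003,0,0.0005,0,0,0,0.01],[0,0,0,0,0,0,0.01]]

```text
t: 11.0
ee_pos: [0.4409, 0.1016, 0.0713]
orientation: [1.976, 1.887, -0.528]
ft_force: [-2.5, -0.2, 1.9]
grip_width: 0.0243
```

move_arm:
  rows:
    - [[0.0003,0,0.0005,0,0,0,0.01],[0,0,0,0,0,0,0.01]]

```text
t: 11.25
ee_pos: [0.4409, 0.1017, 0.0712]
orientation: [1.976, 1.887, -0.527]
ft_force: [-3.0, -1.5, 9.7]
grip_width: 0.0239
```

move_arm:
  rows:
    - [[0,0,0,0,0,0,0.03],[0,0,0,0,0,0,0.035],[0,0,0,0,0,0,0.035]]

```text
t: 11.62
ee_pos: [0.4408, 0.1016, 0.0704]
orientation: [1.976, 1.886, -0.529]
ft_force: [0.4, -0.2, 0.1]
grip_width: 0.0351
```

```bash
python3 - <<'E'
from kin import *
st();w=save('wrist','w6');s=save('scene','s6')
cv2.imwrite('pics/s6c.png',np.hstack([cv2.resize(s[130:230,270:370,::-1],(400,400),interpolation=cv2.INTER_CUBIC),cv2.resize(w[180:480,170:470,::-1],(400,400))]))
E
```

```text
t 11.62 tcp [0.4408 0.1016 0.0704] grasp [0.4401 0.0852 0.0799] az 87.35 pitch 29.98 yz 0.0 q [-0.33  0.55  1.98  1.04  1.3  -0.96] F [ 0.4 -0.2  0.1] w 0.0351
```

View pics/s6c.png

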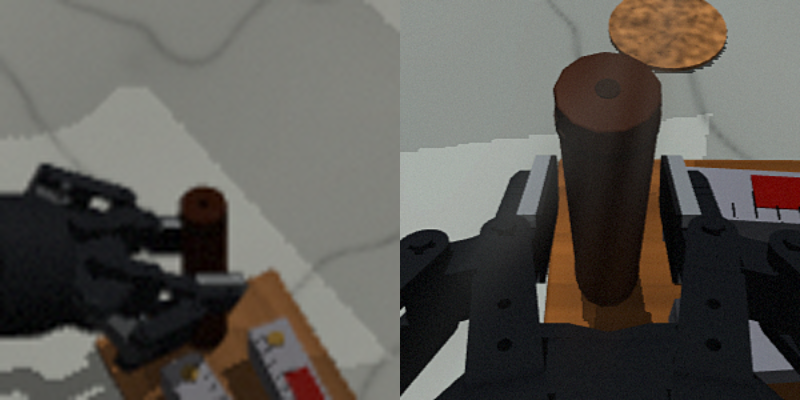

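```bash
python3 - <<'E'
from kin import *
def gl(X,g):
    c,s=np.cos(g[2]),np.sin(g[2]);d=X[:2]-np.array(g[:2]);return np.array([c*d[0]+s*d[1],-s*d[0]+c*d[1]]).round(4)
G=[.53907,.08225,-.0571];G2=[.53905,.08215,-.0481]
X=onplane('scene',270+203/4-.4,130+200/4-.4,.13);print(X,gl(X,G),gl(X,G2))
X=onplane('wrist',326,247.5,.13);print(X,gl(X,G),gl(X,G2))
E
```

```text
[0.4350104  0.08985437 0.13      ] [-0.1043  0.0017] [-0.1043  0.0027]
[0.44055022 0.08918021 0.13      ] [-0.0988  0.0013] [-0.0987  0.0023]
```

move_arm:
  rows:
    - [[0,0,0,0,0,0,0.01],[0,0,0,0,0,0,0.01],[0,0,0,0,0,0,0.01],[0,0,0,0,0,0,0.01]]

```text
t: 12.22
ee_pos: [0.4409, 0.1016, 0.0705]
orientation: [1.975, 1.886, -0.528]
ft_force: [-0.3, -0.5, 0.8]
grip_width: 0.0245
```

move_arm:
  rows:
    - [[-0.001,0.004,0.0005,0,0,0,0.01],[-0.0006,0.004,0.0004,0,0,0,0.01],[0,0,0,0,0,0,0.01]]

```text
t: 12.6
ee_pos: [0.4492, 0.0993, 0.0705]
orientation: [1.976, 1.886, -0.528]
ft_force: [1.2, 0.4, 1.2]
grip_width: 0.024
```

```bash
python3 - <<'E'
from kin import *
st();w=save('wrist','w7');s=save('scene','s7');d=save('side','d7')
cv2.imwrite('pics/s7c.png',np.hstack([cv2.resize(s[140:240,270:370,::-1],(400,400),interpolation=cv2.INTER_CUBIC),cv2.resize(d[200:300,240:340,::-1],(400,400),interpolation=cv2.INTER_CUBIC)]))
E
```

```text
t 12.6 tcp [0.4492 0.0993 0.0705] grasp [0.4484 0.0828 0.08  ] az 87.32 pitch 29.98 yz 0.001 q [-0.33  0.56  1.96  1.04  1.3  -0.95] F [1.2 0.4 1.2] w 0.024
```

View pics/s7c.png

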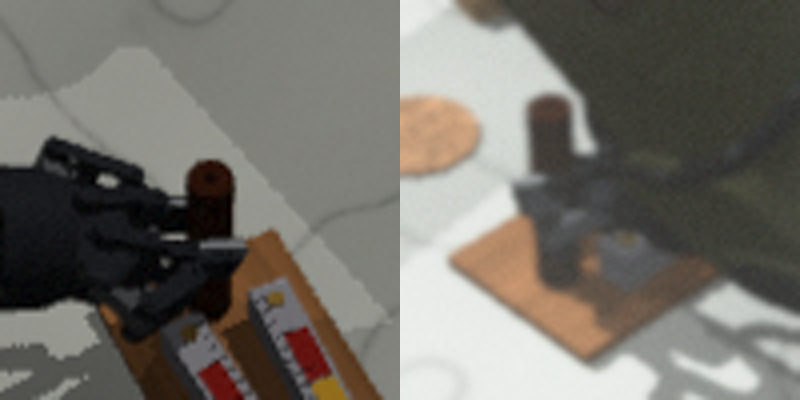

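View pics/w7.png

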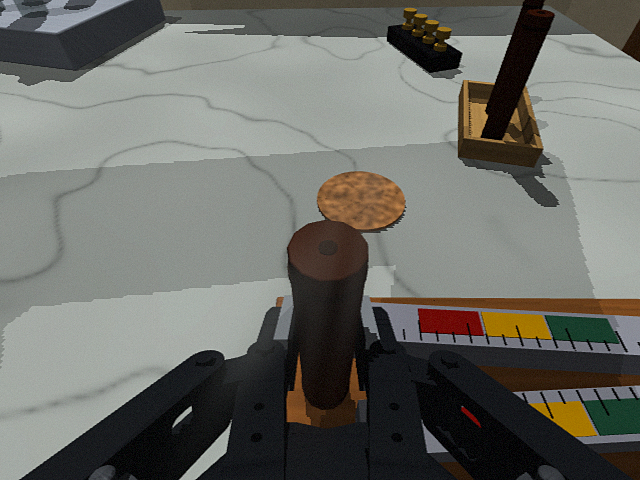

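move_arm:
  rows:
    - [[0,0.004,0,0,0,0,0.01],[0,0.004,0,0,0,0,0.01],[0,0.004,0,0,0,0,0.01],[0,0.004,0,0,0,0,0.01]]

```text
t: 13.25
ee_pos: [0.465, 0.0987, 0.0705]
orientation: [1.975, 1.887, -0.529]
ft_force: [-1.6, -0.5, 1.8]
grip_width: 0.0245
```

move_arm:
  rows:
    - [[0,0.004,0,0,0,0,0.01],[0,0.004,0,0,0,0,0.01],[0,0.004,0,0,0,0,0.01]]

```text
t: 13.62
ee_pos: [0.477, 0.0981, 0.0706]
orientation: [1.975, 1.886, -0.529]
ft_force: [-0.4, 0.2, 1.3]
grip_width: 0.0239
```

```bash
python3 - <<'E'
from kin import *
st();w=save('wrist','w8');s=save('scene','s8')
cv2.imwrite('pics/s8c.png',np.hstack([cv2.resize(s[150:250,280:380,::-1],(400,400),interpolation=cv2.INTER_CUBIC),cv2.resize(w[180:480,200:500,::-1],(400,400))]))
E
```

```text
t 13.62 tcp [0.477  0.0981 0.0706] grasp [0.4762 0.0817 0.08  ] az 87.35 pitch 29.97 yz 0.0 q [-0.31  0.6   1.89  1.04  1.31 -0.92] F [-0.4  0.2  1.3] w 0.0239
```

View pics/s8c.png

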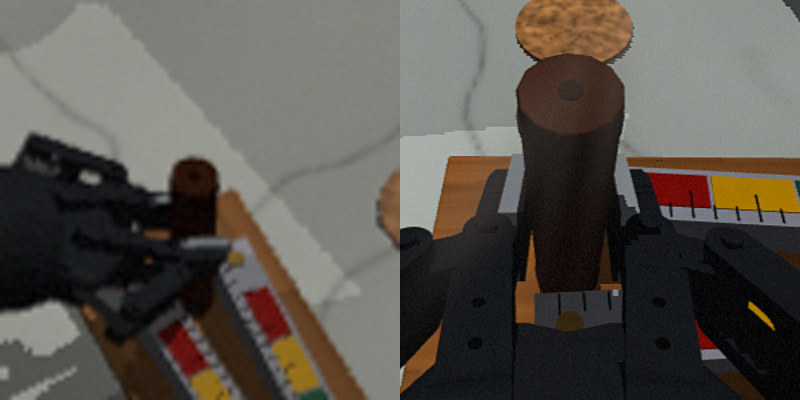

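move_arm:
  rows:
    - [[0,0.004,0,0,0,0,0.01],[0,0.004,0,0,0,0,0.01],[0,0.004,0,0,0,0,0.01]]

```text
t: 14.1
ee_pos: [0.489, 0.0976, 0.0706]
orientation: [1.975, 1.886, -0.528]
ft_force: [-0.3, 0.2, 1.5]
grip_width: 0.0243
```

move_arm:
  rows:
    - [[0,0.003,0,0,0,0,0.01],[0,0.003,0,0,0,0,0.01],[0,0.003,0,0,0,0,0.01]]

```text
t: 14.48
ee_pos: [0.4979, 0.0972, 0.0705]
orientation: [1.975, 1.887, -0.529]
ft_force: [-1.8, 0.2, 2.3]
grip_width: 0.0246
```

move_arm:
  rows:
    - [[0,0.003,0,0,0,0,0.01],[0,0.003,0,0,0,0,0.01]]

```text
t: 14.72
ee_pos: [0.5039, 0.0969, 0.0706]
orientation: [1.976, 1.886, -0.529]
ft_force: [-1.8, -0.8, 1.7]
grip_width: 0.0242
```

move_arm:
  rows:
    - [[0,0.002,0,0,0,0,0.01],[0,0.002,0,0,0,0,0.01]]

```text
t: 14.98
ee_pos: [0.5078, 0.0967, 0.0706]
orientation: [1.975, 1.887, -0.529]
ft_force: [-0.5, 0.1, 1.9]
grip_width: 0.0239
```

move_arm:
  rows:
    - [[0,0.002,0,0,0,0,0.01],[0,0.002,0,0,0,0,0.01]]

```text
t: 15.22
ee_pos: [0.5118, 0.0965, 0.0706]
orientation: [1.975, 1.886, -0.528]
ft_force: [-0.5, 0.8, 1.1]
grip_width: 0.0241
```

move_arm:
  rows:
    - [[0,0.0015,0,0,0,0,0.01],[0,0.0015,0,0,0,0,0.01]]

```text
t: 15.48
ee_pos: [0.5147, 0.0964, 0.0705]
orientation: [1.975, 1.887, -0.529]
ft_force: [-1.1, 1.1, 2.4]
grip_width: 0.0242
```

move_arm:
  rows:
    - [[0,0.0015,0,0,0,0,0.01],[0,0.0015,0,0,0,0,0.01]]

```text
t: 15.72
ee_pos: [0.5177, 0.0963, 0.0706]
orientation: [1.975, 1.887, -0.529]
ft_force: [-1.8, 2.4, 0.4]
grip_width: 0.024
```

move_arm:
  rows:
    - [[0,0.0015,0,0,0,0,0.01],[0,0,0,0,0,0,0.01]]

```text
t: 15.98
ee_pos: [0.5192, 0.0962, 0.0706]
orientation: [1.975, 1.887, -0.528]
ft_force: [-2.1, 2.6, 1.7]
grip_width: 0.0242
```

move_arm:
  rows:
    - [[0,0.0015,0,0,0,0,0.01],[0,0,0,0,0,0,0.01]]

```text
t: 16.23
ee_pos: [0.5203, 0.0962, 0.0706]
orientation: [1.975, 1.888, -0.529]
ft_force: [-6.0, 1.8, 4.0]
grip_width: 0.0243
```

move_arm:
  rows:
    - [[0,0.0004,0,0,0,0,0.01],[0,0,0,0,0,0,0.01]]

```text
t: 16.48
ee_pos: [0.5204, 0.0963, 0.0706]
orientation: [1.975, 1.889, -0.529]
ft_force: [-6.9, 0.7, 4.7]
grip_width: 0.024
```

```bash
python3 - <<'E'
from kin import *
import time
st();w=save('wrist','w9');st()
cv2.imwrite('pics/w9c.png',cv2.resize(w[180:480,200:500,::-1],(600,600)))
E
```

```text
t 16.48 tcp [0.5204 0.0963 0.0706] grasp [0.5197 0.0799 0.0801] az 87.48 pitch 29.93 yz -0.001 q [-0.29  0.66  1.77  1.04  1.33 -0.85] F [-6.9  0.7  4.7] w 0.024
t 16.52 tcp [0.5204 0.0963 0.0706] grasp [0.5197 0.0798 0.0801] az 87.47 pitch 29.93 yz -0.001 q [-0.29  0.66  1.77  1.04  1.33 -0.85] F [-7.4  1.7  4.8] w 0.0243
```

View pics/w9c.png

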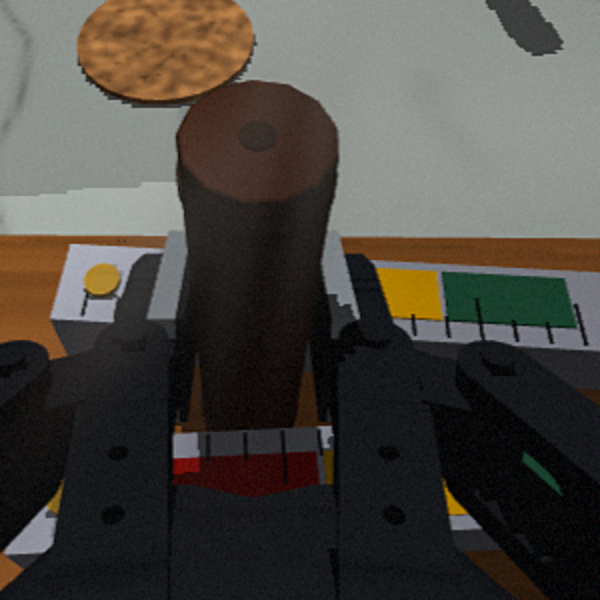

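move_arm:
  rows:
    - [[0,0,0,0,0,0,0.03],[0,0,0,0,0,0,0.04],[0,0,0,0,0,0,0.05],[0,0,0,0,0,0,0.05]]

```text
t: 17.02
ee_pos: [0.5212, 0.096, 0.0706]
orientation: [1.976, 1.886, -0.528]
ft_force: [-0.6, 0.0, 0.2]
grip_width: 0.0499
```

```bash
python3 - <<'E'
from kin import *
st()
R=toolR(87.25,30)
E
```

```text
t 17.02 tcp [0.5212 0.096  0.0706] grasp [0.5204 0.0796 0.0801] az 87.34 pitch 29.98 yz 0.001 q [-0.29  0.66  1.77  1.04  1.33 -0.85] F [-0.6  0.   0.2] w 0.0499
```

move_arm:
  rows:
    - [[-0.02,0,0,0,0,0,0.05],[-0.03,0,0,0,0,0,0.05],[-0.03,0,0,0,0,0,0.05],[-0.03,0,0,0,0,0,0.05],[-0.01,0,0,0,0,0,0.05]]

```text
t: 17.65
ee_pos: [0.5166, -0.0098, 0.1317]
orientation: [1.977, 1.883, -0.528]
ft_force: [0.2, 0.7, -0.1]
grip_width: 0.0501
```

```bash
python3 - <<'E'
from kin import *
st();w=save('wrist','w10');s=save('scene','s10');d=save('side','d10')
cv2.imwrite('pics/s10c.png',np.hstack([cv2.resize(s[150:310,280:440,::-1],(400,400),interpolation=cv2.INTER_CUBIC),cv2.resize(d[180:300,240:360,::-1],(400,400),interpolation=cv2.INTER_CUBIC)]))
cv2.imwrite('pics/w10c.png',cv2.resize(w[150:450,150:550,::-1],(800,600)))
E
```

```text
t 17.65 tcp [ 0.5166 -0.0098  0.1317] grasp [ 0.5158 -0.0263  0.1412] az 87.18 pitch 30.04 yz 0.002 q [-0.48  0.59  1.68  0.91  1.52 -0.8 ] F [ 0.2  0.7 -0.1] w 0.0501
```

View pics/s10c.png

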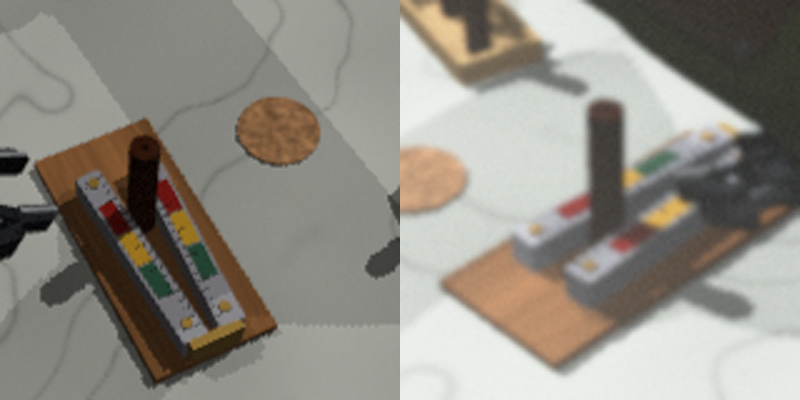

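View pics/w10c.png

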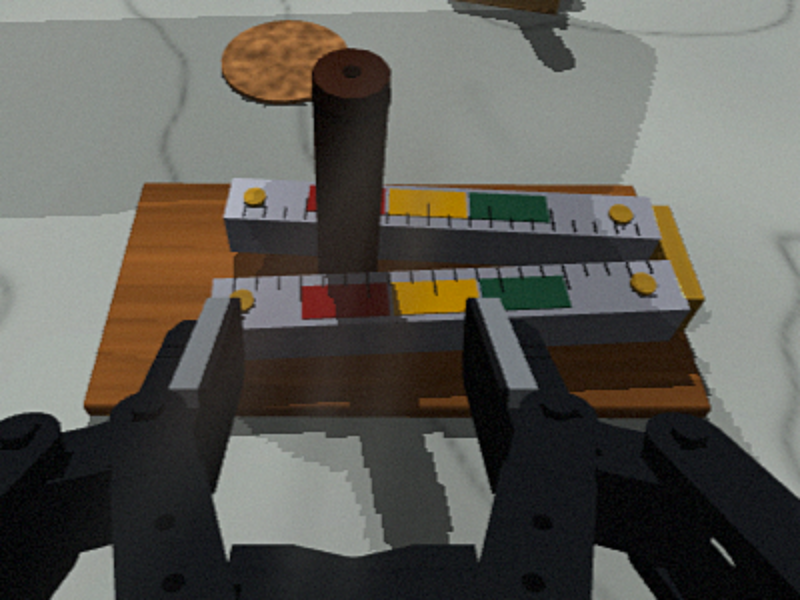

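move_arm:
  rows:
    - [[0.03,0,0,0,0,0,0.05],[0.03,0,0,0,0,0,0.05],[0.03,0,0,0,0,0,0.05],[0.02,0,0,0,0,0,0.05],[0.0095,0,0,0,0,0,0.05],[0,0,0,0,0,0,0.05]]

```text
t: 18.55
ee_pos: [0.521, 0.0959, 0.0707]
orientation: [1.975, 1.887, -0.529]
ft_force: [-0.6, -0.2, 0.7]
grip_width: 0.05
```

move_arm:
  rows:
    - [[0,-0.0007,0,0,0,0,0.03],[0,0,0,0,0,0,0.01],[0,0,0,0,0,0,0.01],[0,0,0,0,0,0,0.01],[0,0,0,0,0,0,0.01]]

```text
t: 19.18
ee_pos: [0.5204, 0.0953, 0.0712]
orientation: [1.976, 1.886, -0.528]
ft_force: [-2.6, -5.2, 6.4]
grip_width: 0.024
```

```bash
python3 - <<'E'
from kin import *
st();w=save('wrist','w11')
E
```

```text
t 19.18 tcp [0.5204 0.0953 0.0712] grasp [0.5197 0.0788 0.0807] az 87.33 pitch 29.96 yz 0.001 q [-0.29  0.66  1.77  1.04  1.33 -0.86] F [-2.6 -5.2  6.4] w 0.024
```

View pics/w11.png

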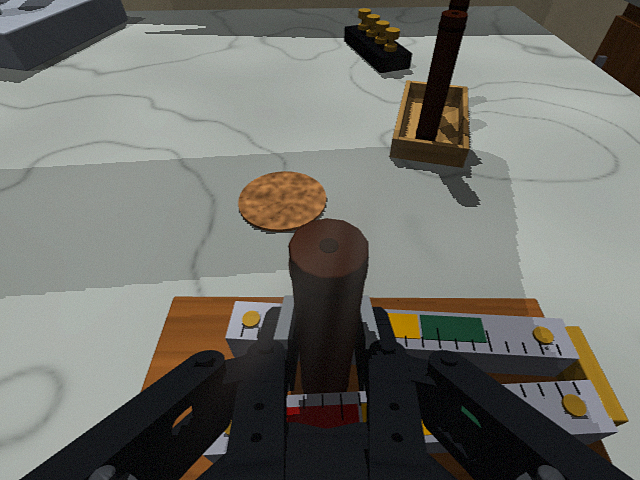

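move_arm:
  rows:
    - [[0,-0.004,0,0,0,0,0.01],[0,-0.005,0,0,0,0,0.01],[0,-0.005,0,0,0,0,0.01],[0,-0.005,0,0,0,0,0.01],[0,-0.005,0,0,0,0,0.01]]

```text
t: 19.85
ee_pos: [0.4962, 0.0969, 0.0712]
orientation: [1.976, 1.886, -0.527]
ft_force: [2.7, -0.3, 5.8]
grip_width: 0.0243
```

move_arm:
  rows:
    - [[-0.006,0,-0.0104,0,0,0,0.01],[-0.008,0,-0.0139,0,0,0,0.01],[-0.01,0,-0.0173,0,0,0,0.01],[-0.01,0,-0.0173,0,0,0,0.01],[-0.01,0,-0.0173,0,0,0,0.01],[-0.01,0,-0.0173,0,0,0,0.01],[-0.01,0,-0.0173,0,0,0,0.01]]

```text
t: 20.72
ee_pos: [0.4963, 0.0967, 0.2002]
orientation: [1.975, 1.886, -0.528]
ft_force: [-0.3, 0.6, -0.0]
grip_width: 0.0243
```

```bash
python3 - <<'E'
from kin import *
st();w=save('wrist','w12');s=save('scene','s12')
E
```

```text
t 20.73 tcp [0.4963 0.0967 0.2002] grasp [0.4955 0.0803 0.2097] az 87.35 pitch 29.98 yz 0.0 q [-0.31  0.38  1.81  1.    1.46 -0.66] F [-0.3  0.6 -0. ] w 0.0243
```

View pics/s12.png

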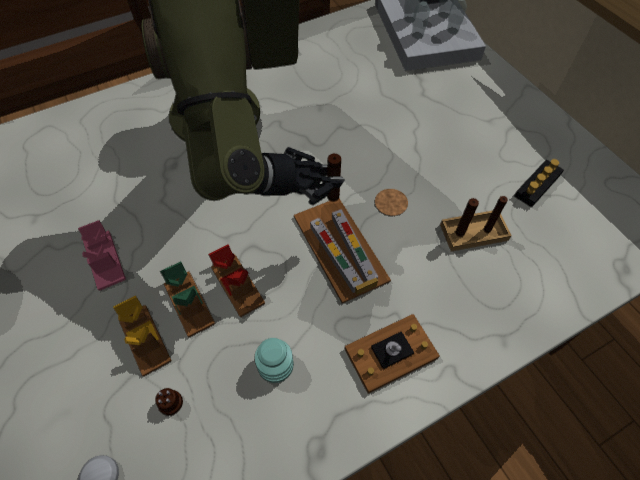

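View pics/w12.png

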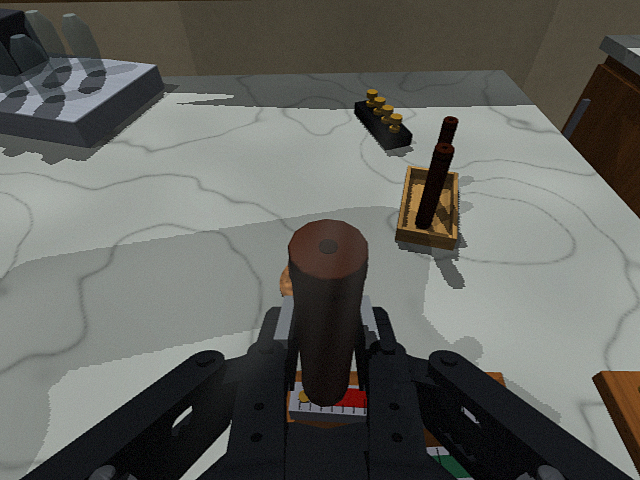

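```bash
python3 - <<'E'
from kin import *
o=arm.get_obs();R=Rot.from_rotvec(o['orientation']).as_matrix()
g=o['ee_pos']-.019*R[:,0];h=np.array([R[0,0],R[1,0],0]);h/=np.linalg.norm(h)
for d in (0,.002,.004,.006): print(d,proj('wrist',g+d*h+[0,0,.0493]),proj('wrist',g+d*h+[0,0,-.0707]))
# w4 analog: tool pose then
o4=dict(o);o4['ee_pos']=np.array([.4957,.2755,.063]);o4['orientation']=np.array([1.928,1.925,-.514])
print(proj('wrist',[.4957,.2595,.123],o4),proj('wrist',[.4957,.2625,.123],o4))
E
```

```text
0 [325.64690878 259.12983352] [325.14996007 393.22437586]
0.002 [325.66397453 254.11600707] [325.16261789 389.58542403]
0.004 [325.68062644 249.22376274] [325.17510707 385.9949561 ]
0.006 [325.6968794  244.44873107] [325.18743094 382.45200952]
[325.5028006  255.37537459] [325.50062782 247.93404466]
```

```bash
python3 - <<'E'
from h import *
s=cv2.imread('pics/s0.png');d=cv2.imread('pics/d0.png')
cv2.imwrite('pics/rs.png',cv2.resize(s[240:320,205:285],(600,600),interpolation=cv2.INTER_CUBIC))
cv2.imwrite('pics/rd.png',cv2.resize(d[265:345,345:425],(600,600),interpolation=cv2.INTER_CUBIC))
E
```

```text
(no output)
```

View pics/rs.png

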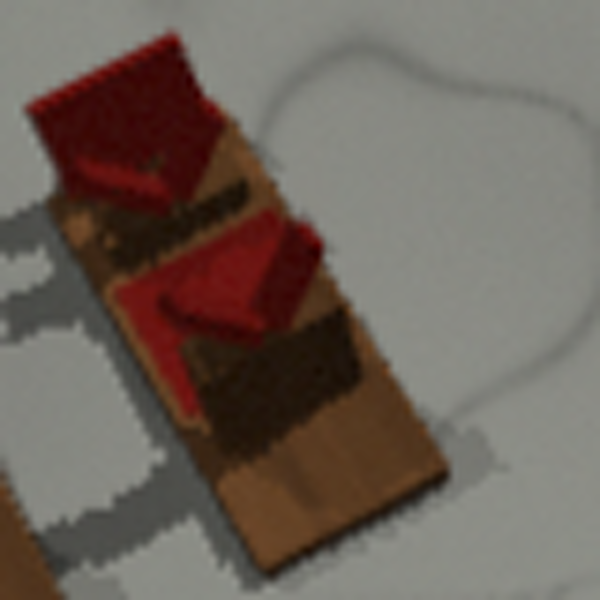

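View pics/rd.png

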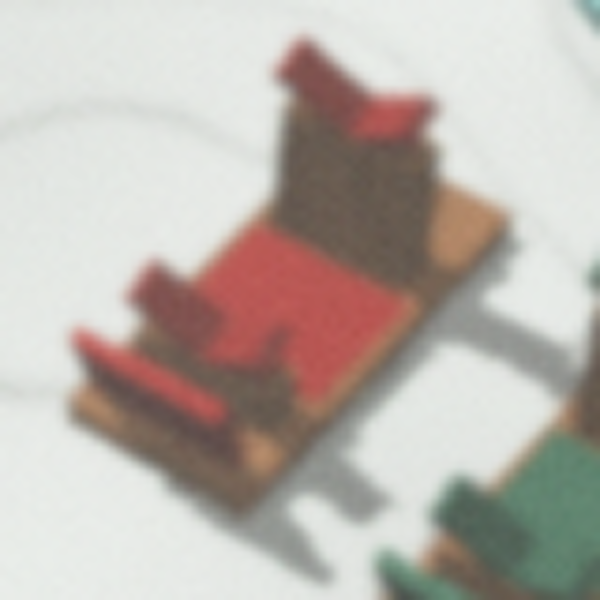

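```bash
python3 - <<'E'
from h import *
S=lambda x,y:('scene',205+x/7.5-.43,240+y/7.5-.43)
D=lambda x,y:('side',345+x/7.5-.43,265+y/7.5-.43)
t=lambda x,y,z:(-.0544+x*np.cos(.4363)-z*np.sin(.4363),y,.0196+x*np.sin(.4363)+z*np.cos(.4363))
k=.0191
# notch upper edge: flank tips at y=+-.019,z=.019 ; V bottom
sc=[S(263,564)+(.07,-.03,.01),S(449,470)+(.07,.03,.01),
 S(265,338)+t(.105,0,0), ]
sd=[D(72,402)+(-.07,.03,.01),D(238,495)+(-.07,-.03,.01),D(511,213)+(.07,-.03,.01),
 D(352,135)+t(.091,0,0)]
for q in (sc,sd,sc+sd): print(fitpose(q,[.51,-.155,0]))
E
```

```text
(array([ 0.50948113, -0.159003  ,  0.05091639]), array([[-1.1,  0.2],
       [-0.4, -1.3],
       [ 1.5,  1. ]]))
(array([ 0.50981473, -0.15829412,  0.06513391]), array([[-1.8, -0.1],
       [ 0.8,  1.2],
       [ 0.1, -0.1],
       [ 0.9, -1.4]]))
(array([ 0.50959844, -0.15887905,  0.05681379]), array([[-0.8,  0.2],
       [-0.2, -1.4],
       [ 1.7,  1. ],
       [-1.8, -0.1],
       [ 0.6,  1.4],
       [ 0.4,  0.3],
       [ 1.2, -1.2]]))
```

```bash
python3 - <<'E'
from h import *
S=lambda x,y:('scene',205+x/7.5-.43,240+y/7.5-.43)
D=lambda x,y:('side',345+x/7.5-.43,265+y/7.5-.43)
for a,b in ((S(235,120),S(448,468)),(S(110,290),S(215,475)),(S(50,200),S(263,564)),(D(240,490),D(511,213)),(D(255,470),D(440,285))):
    A=onplane(*a,.01);B=onplane(*b,.01);v=B-A;print(A.round(4),B.round(4),np.degrees(np.arctan2(v[1],v[0])))
o=arm.get_obs()
# overlay
s=cv2.imread('pics/s0.png');d=cv2.imread('pics/d0.png')
E
```

```text
[ 0.4474 -0.1327  0.01  ] [ 0.5802 -0.126   0.01  ] 2.8955800866147805
[ 0.482  -0.1872  0.01  ] [ 0.5504 -0.184   0.01  ] 2.659150183607546
[ 0.4459 -0.1911  0.01  ] [ 0.5816 -0.1831  0.01  ] 3.3489041265900257
[ 0.4453 -0.189   0.01  ] [ 0.5813 -0.1837  0.01  ] 2.251368205640901
[ 0.4536 -0.1877  0.01  ] [ 0.5438 -0.185   0.01  ] 1.7298253811070508
```

```bash
python3 - <<'E'
from kin import *
o=arm.get_obs()
D=[([1.13441237,3.00342707e-01,1.52143404,-3.2e-05,1.32070203,-6.659e-02],[0.19871229,0.51265802,0.23085395]),
([ 0.4593,-0.134,2.3765,0.7253,0.0333,0.8309],[.39,.2394,.1727]),
([-0.23709732,0.35382272,1.81807119,1.00964695,1.45518299,-0.63127473],[0.4875735,0.13163518,0.20961811]),
([ 0.05115242,0.63600825,1.83480157,1.26600256,1.13549246,-0.82131456],[0.49671956,0.2740954,0.06422257]),
(o['joint_pos'],o['ee_pos'])]
f=lambda P:np.concatenate([(fk(q,P)[0]-x)*1000 for q,x in D])
r=least_squares(f,[0,.137,.46,0,.426,.24,.0366]);print(r.x.round(4),r.fun.round(2))
open('kin.py','a').write('\nP0=%s\nik.__defaults__=(P0,)\n'%[round(float(v),5) for v in r.x])
E
python3 - <<'E'
from kin import *
o=arm.get_obs();q=np.array(o['joint_pos']);print(q.round(3),fk(q,P0)[0],o['ee_pos'])
yaw=np.radians(2.8);f=np.array([np.cos(yaw),np.sin(yaw),0])
B=np.array([.5096,-.1585,0])
R=toolR(2.8,95);g=B+.0003*f+np.array([0,0,.0697]);p=tcp_for(g,R);print('final tcp',p)
u=np.cos(.4363)*f+np.array([0,0,np.sin(.4363)])
pA=p+.02*u+np.array([0,0,.09])
qA,e=ik(pA,R,[-.35,.4,1.75,0,1,1.2]);print(qA.round(3),e,(qA-q).round(2))
for n in (14,):
    rows,tr=jpath(q,qA,n,.01);show(rows)
    for i in range(0,n+1,2):
        qq=q+(qA-q)*i/n;pp,T,pw=fk(qq,P0,True)
        gg=pp-.019*T[:,0]
        # rod axis dir: rotate tool: rod dir = in tool frame
        rt=np.array([-.5,0,-.866]); ru=T@rt
        print(i,pp.round(3),'foot',(gg-.0707*ru).round(3),'top',(gg+.0493*ru).round(3))
E
```

```text
[-0.0005  0.2212  0.4243  0.0408  0.448   0.2449  0.0365] [ 0.11 -0.03 -0.14  0.07  0.26  1.06 -0.05 -0.02 -0.26 -0.09 -0.03 -0.39
 -0.06 -0.01 -0.27]
[-0.306  0.379  1.807  1.002  1.462 -0.657] [0.49682259 0.09656427 0.2006847 ] [0.49688109 0.09657336 0.20095638]
final tcp [ 0.50824566 -0.15856624  0.0507723 ]
[-0.343  0.422  1.556 -0.035  1.244  1.192] 2.220446049250313e-15 [-0.04  0.04 -0.25 -1.04 -0.22  1.85]
[[[-0.005, -0.0, 0.015, 0.113, -0.073, -0.018, 0.01],[-0.006, 0.002, 0.015, 0.112, -0.075, -0.007, 0.01],[-0.006, 0.004, 0.015, 0.112, -0.076, 0.003, 0.01],[-0.006, 0.006, 0.015, 0.112, -0.074, 0.014, 0.01],[-0.006, 0.008, 0.015, 0.112, -0.072, 0.024, 0.01],[-0.007, 0.01, 0.014, 0.112, -0.068, 0.034, 0.01],[-0.007, 0.012, 0.013, 0.112, -0.063, 0.043, 0.01],[-0.007, 0.014, 0.012, 0.112, -0.056, 0.051, 0.01],[-0.007, 0.016, 0.01, 0.112, -0.049, 0.058, 0.01],[-0.007, 0.018, 0.008, 0.111, -0.041, 0.065, 0.01],[-0.007, 0.019, 0.006, 0.111, -0.032, 0.069, 0.01],[-0.007, 0.02, 0.004, 0.111, -0.022, 0.073, 0.01],[-0.007, 0.021, 0.001, 0.111, -0.013, 0.075, 0.01],[-0.007, 0.022, -0.001, 0.111, -0.003, 0.076, 0.01]]]
0 [0.497 0.097 0.201] foot [0.496 0.08  0.139] top [0.496 0.08  0.259]
2 [0.496 0.071 0.181] foot [0.48  0.047 0.124] top [0.506 0.062 0.24 ]
4 [0.496 0.041 0.164] foot [0.468 0.011 0.115] top [0.517 0.039 0.221]
6 [0.498 0.006 0.151] foot [ 0.459 -0.025  0.113] top [0.528 0.01  0.204]
8 [ 0.503 -0.032  0.143] foot [ 0.454 -0.061  0.115] top [ 0.54  -0.026  0.191]
10 [ 0.509 -0.072  0.139] foot [ 0.453 -0.095  0.121] top [ 0.551 -0.066  0.183]
12 [ 0.517 -0.115  0.141] foot [ 0.456 -0.128  0.129] top [ 0.562 -0.11   0.182]
14 [ 0.526 -0.158  0.149] foot [ 0.464 -0.161  0.138] top [ 0.573 -0.155  0.189]
```

move_arm:
  rows:
    - [[-0.005,0,0.015,0.113,-0.073,-0.018,0.01],[-0.006,0.002,0.015,0.112,-0.075,-0.007,0.01],[-0.006,0.004,0.015,0.112,-0.076,0.003,0.01],[-0.006,0.006,0.015,0.112,-0.074,0.014,0.01],[-0.006,0.008,0.015,0.112,-0.072,0.024,0.01],[-0.007,0.01,0.014,0.112,-0.068,0.034,0.01],[-0.007,0.012,0.013,0.112,-0.063,0.043,0.01]]

```text
t: 21.7
ee_pos: [0.4993, -0.0114, 0.1448]
orientation: [2.008, 1.333, -1.746]
ft_force: [-0.0, -0.4, -1.3]
grip_width: 0.0241
```

move_arm:
  rows:
    - [[-0.007,0.014,0.012,0.112,-0.056,0.051,0.01],[-0.007,0.016,0.01,0.112,-0.049,0.058,0.01],[-0.007,0.018,0.008,0.111,-0.041,0.065,0.01],[-0.007,0.019,0.006,0.111,-0.032,0.069,0.01],[-0.007,0.02,0.004,0.111,-0.022,0.073,0.01],[-0.007,0.021,0.001,0.111,-0.013,0.075,0.01],[-0.007,0.022,-0.001,0.111,-0.003,0.076,0.01],[0,0,0,0,0,0,0.01]]

```text
t: 22.7
ee_pos: [0.5255, -0.1558, 0.1493]
orientation: [2.093, 0.056, -2.296]
ft_force: [-0.1, -0.1, -0.9]
grip_width: 0.0241
```

```bash
python3 - <<'E'
from kin import *
st();w=save('wrist','w13');s=save('scene','s13');d=save('side','d13')
cv2.imwrite('pics/s13c.png',np.hstack([cv2.resize(s[220:340,185:305,::-1],(400,400),interpolation=cv2.INTER_CUBIC),cv2.resize(d[225:345,330:450,::-1],(400,400),interpolation=cv2.INTER_CUBIC)]))
E
```

```text
t 22.7 tcp [ 0.5255 -0.1558  0.1493] grasp [ 0.5273 -0.1557  0.1683] az -178.97 pitch 84.7 yz -0.003 q [-0.34  0.42  1.56 -0.03  1.25  1.19] F [-0.1 -0.1 -0.9] w 0.0241
```

View pics/w13.png

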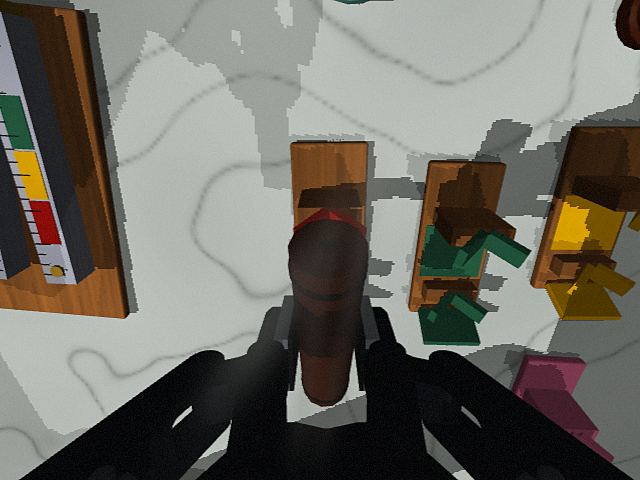

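View pics/s13c.png

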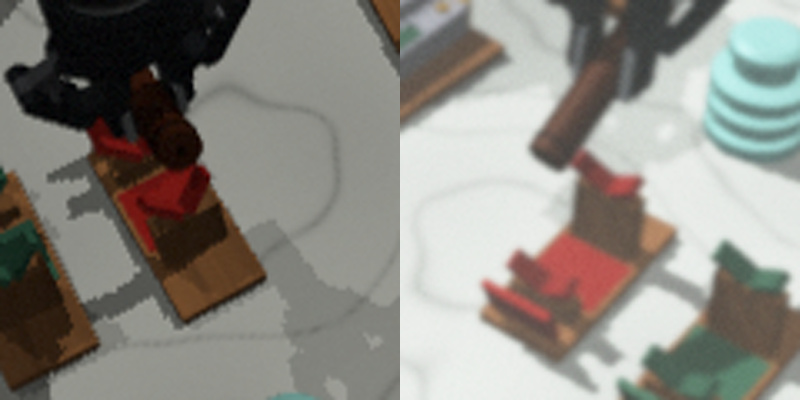

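```bash
python3 - <<'E'
from kin import *
o=arm.get_obs();R=Rot.from_rotvec(o['orientation']).as_matrix()
print('yaw from y',np.degrees(np.arctan2(R[0,1],-R[1,1])))
A=onplane('wrist',291,142,.01);B=onplane('wrist',368,142.5,.01);C=onplane('wrist',291.5,205,.01);D=onplane('wrist',367.5,205,.01);print(A,B,C,D)
v=B-A;print('end mid',(A+B)/2,np.linalg.norm(v),'yaw',np.degrees(np.arctan2(v[0],-v[1])))
print('pred corner',proj('wrist',[.5096+.07*.9988-.03*-.0,0,0]))
yaw=np.radians(2.8)
for x,y in ((.07,.03),(.07,-.03)):
    print(proj('wrist',[.5096+.07*np.cos(yaw)-y*np.sin(yaw),-.1585+.07*np.sin(yaw)+y*np.cos(yaw),.01]))
# rod top centre & foot predicted in tool frame
d=.0038;gg=o['ee_pos']-.019*R[:,0]
ru=R@np.array([-.5,0,-.866]);pe=R@np.array([.866,0,-.5])
for d in (0,.002,.004,.006): print(d,proj('wrist',gg+d*pe+.0493*ru),proj('wrist',gg+d*pe-.0707*ru))
E
```

```text
yaw from y 2.954039266315087
[ 0.58191245 -0.12565668  0.01      ] [ 0.5845699  -0.18417464  0.01      ] [ 0.531948   -0.12658701  0.01      ] [ 0.53521098 -0.18868471  0.01      ]
end mid [ 0.58324118 -0.15491566  0.01      ] 0.05857827742420707 yaw 2.600153556368951
pred corner [131.87621765 134.86710617]
[290.24109768 147.16546831]
[368.66778648 147.39604075]
0 [323.24028899 261.0976627 ] [324.67578666 394.58171776]
0.002 [323.27512348 256.03918082] [324.68513805 390.92563876]
0.004 [323.30910992 251.10384777] [324.69436457 387.3183755 ]
0.006 [323.34227891 246.28722054] [324.70346873 383.75895678]
```

```bash
cat >> kin.py <<'E'
yaw=np.radians(2.8);F=np.array([np.cos(yaw),np.sin(yaw),0]);RF=toolR(2.8,95)
U=np.cos(.43633)*F+np.array([0,0,np.sin(.43633)]);N=-np.sin(.43633)*F+np.array([0,0,np.cos(.43633)])
PF=tcp_for(np.array([.5096,-.1585,.0697])+.0003*F,RF)
def rel():
    o=arm.get_obs();d=o['ee_pos']-PF;f=o['ft_force'];L=np.cross(N,U)
    print('u %.4f lat %.4f n %.4f'%(d@U,d@L,d@N),'F u %.1f lat %.1f n %.1f'%(f@U,f@L,f@N),'w',round(o['grip_width'],4),round(o['t'],2))
E
python3 - <<'E'
from kin import *
rel()
show(plan(RF,PF+.01*U+.015*N,6,grip=.01))
print('U tool',(RF.T@U).round(3),'N tool',(RF.T@N).round(3))
E
```

```text
u 0.0570 lat 0.0026 n 0.0819 F u 0.2 lat -0.7 n -0.5 w 0.0242 22.85
[[[0.0136, 0.0005, 0.0011, 0.0005, 0.001, 0.0007, 0.01],[0.0136, 0.0005, 0.0011, 0.0005, 0.001, 0.0007, 0.01],[0.0136, 0.0005, 0.0012, 0.0005, 0.001, 0.0007, 0.01],[0.0136, 0.0005, 0.0012, 0.0005, 0.001, 0.0007, 0.01],[0.0136, 0.0005, 0.0012, 0.0005, 0.001, 0.0007, 0.01],[0.0136, 0.0004, 0.0012, 0.0005, 0.001, 0.0007, 0.01]]]
U tool [-0.5   -0.    -0.866] N tool [-0.866 -0.     0.5  ]
```

move_arm:
  rows:
    - [[0.0136,0.0005,0.0011,0,0.001,0,0.01],[0.0136,0.0005,0.0011,0,0.001,0,0.01],[0.0136,0.0005,0.0012,0,0.001,0,0.01],[0.0136,0.0005,0.0012,0,0.001,0,0.01],[0.0136,0.0005,0.0012,0,0.001,0,0.01],[0.0136,0,0.0012,0,0.001,0,0.01],[0,0,0,0,0,0,0.01]]

```text
t: 23.72
ee_pos: [0.5108, -0.1586, 0.068]
orientation: [2.098, 0.055, -2.291]
ft_force: [0.7, 0.0, -1.3]
grip_width: 0.024
```

```bash
python3 - <<'E'
from kin import *
rel();st();w=save('wrist','w14');s=save('scene','s14');d=save('side','d14')
cv2.imwrite('pics/s14c.png',np.hstack([cv2.resize(s[230:310,195:275,::-1],(400,400),interpolation=cv2.INTER_CUBIC),cv2.resize(d[255:335,345:425,::-1],(400,400),interpolation=cv2.INTER_CUBIC)]))
E
```

```text
u 0.0096 lat -0.0002 n 0.0145 F u 0.1 lat 0.0 n -1.5 w 0.024 23.73
t 23.73 tcp [ 0.5108 -0.1586  0.068 ] grasp [ 0.5125 -0.1586  0.0869] az -179.09 pitch 84.97 yz -0.003 q [-0.35  0.5   1.66 -0.04  1.07  1.19] F [ 0.7  0.  -1.3] w 0.024
```

View pics/s14c.png

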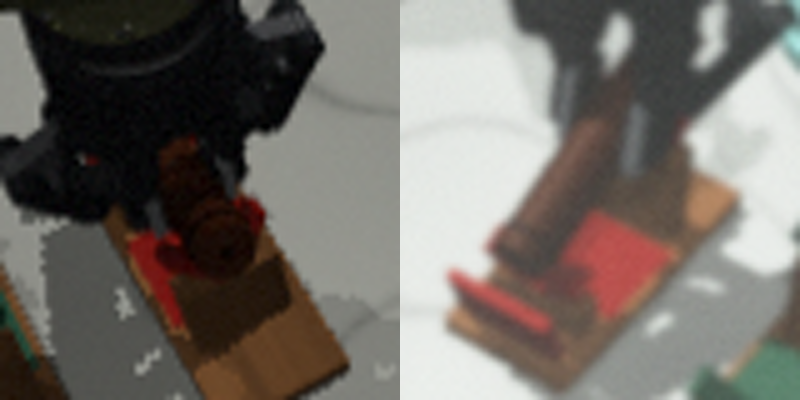

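View pics/w14.png

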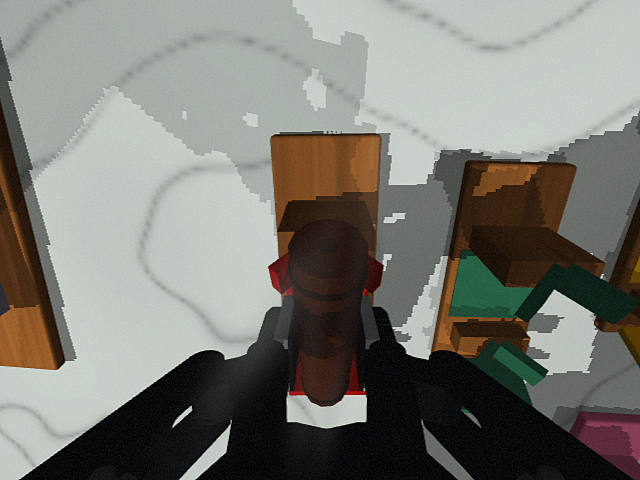

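move_arm:
  rows:
    - [[0.0035,0,-0.002,0,0,0,0.01],[0.0035,0,-0.002,0,0,0,0.01],[0.0017,0,-0.001,0,0,0,0.01],[0,0,0,0,0,0,0.01]]

```text
t: 24.38
ee_pos: [0.5149, -0.1588, 0.0597]
orientation: [2.097, 0.054, -2.291]
ft_force: [-8.2, -3.2, 4.0]
grip_width: 0.0241
```

move_arm:
  rows:
    - [[0.0009,0,-0.0005,0,0,0,0.01],[0,0,0,0,0,0,0.01]]

```text
t: 24.62
ee_pos: [0.5151, -0.1588, 0.0593]
orientation: [2.097, 0.054, -2.292]
ft_force: [-12.7, -1.5, 10.3]
grip_width: 0.0239
```

move_arm:
  rows:
    - [[0.0009,0,-0.0005,0,0,0,0.01],[0,0,0,0,0,0,0.01]]

```text
t: 24.88
ee_pos: [0.5152, -0.1588, 0.0591]
orientation: [2.096, 0.054, -2.292]
ft_force: [-19.8, -0.4, 21.2]
grip_width: 0.0244
```

```bash
python3 - <<'E'
from kin import *
rel()
E
```

```text
u 0.0098 lat -0.0006 n 0.0046 F u -9.0 lat 0.6 n 27.6 w 0.0244 24.88
```

move_arm:
  rows:
    - [[-0.004,0,0.0023,0,0,0,0.01],[-0.004,0,0.0023,0,0,0,0.01],[0.0017,0,0.003,0,0,0,0.01],[0.0017,0,0.003,0,0,0,0.01],[0,0,0,0,0,0,0.01]]

```text
t: 25.5
ee_pos: [0.506, -0.159, 0.0632]
orientation: [2.099, 0.054, -2.29]
ft_force: [0.4, 0.4, -0.4]
grip_width: 0.0242
```

```bash
python3 - <<'E'
from kin import *
rel();w=save('wrist','w15');d=save('side','d15');s=save('scene','s15')
cv2.imwrite('pics/s15c.png',np.hstack([cv2.resize(w[180:430,200:450,::-1],(400,400),interpolation=cv2.INTER_CUBIC),cv2.resize(d[255:335,345:425,::-1],(400,400),interpolation=cv2.INTER_CUBIC)]))
E
```

```text
u 0.0032 lat -0.0003 n 0.0122 F u 0.2 lat 0.4 n -0.6 w 0.0242 25.5
```

View pics/s15c.png

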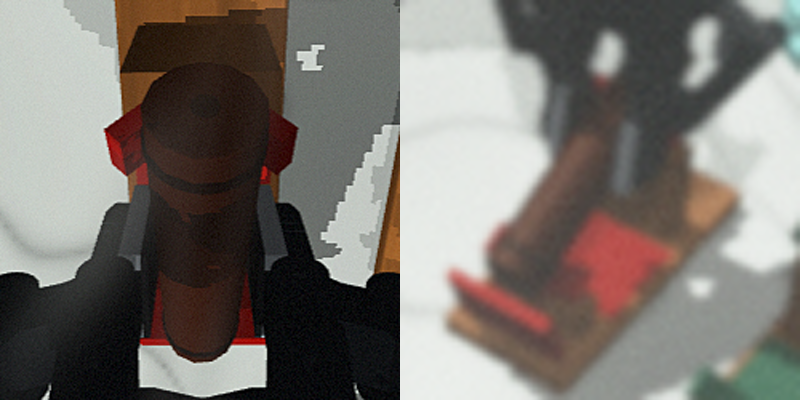

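move_arm:
  rows:
    - [[0.0026,0,-0.0015,0,0,0,0.01],[0.0026,0,-0.0015,0,0,0,0.01],[0,0,0,0,0,0,0.01]]

```text
t: 26.02
ee_pos: [0.5088, -0.1588, 0.0578]
orientation: [2.099, 0.055, -2.289]
ft_force: [-0.6, -0.3, -0.9]
grip_width: 0.0241
```

move_arm:
  rows:
    - [[0.0017,0,-0.001,0,0,0,0.01],[0,0,0,0,0,0,0.01]]

```text
t: 26.28
ee_pos: [0.5097, -0.1589, 0.0565]
orientation: [2.099, 0.054, -2.289]
ft_force: [-1.9, -0.0, 3.7]
grip_width: 0.0237
```

move_arm:
  rows:
    - [[0.0009,0,-0.0005,0,0,0,0.01],[0,0,0,0,0,0,0.01]]

```text
t: 26.52
ee_pos: [0.5098, -0.1589, 0.0564]
orientation: [2.098, 0.055, -2.289]
ft_force: [-10.1, 1.5, 15.7]
grip_width: 0.0242
```

```bash
python3 - <<'E'
from kin import *
rel()
E
```

```text
u 0.0038 lat -0.0004 n 0.0044 F u -2.4 lat 2.0 n 18.5 w 0.0242 26.52
```

```bash
python3 - <<'E'
from kin import *
o=arm.get_obs();print(o['torque'],o['ft_force'])
w=save('wrist','w16');d=save('side','d16');s=save('scene','s16')
cv2.imwrite('pics/s16c.png',np.hstack([cv2.resize(s[235:305,205:275,::-1],(400,400),interpolation=cv2.INTER_CUBIC),cv2.resize(d[265:335,350:420,::-1],(400,400),interpolation=cv2.INTER_CUBIC)]))
cv2.imwrite('pics/w16c.png',cv2.resize(w[180:430,200:450,::-1],(600,600),interpolation=cv2.INTER_CUBIC))
E
```

```text
[0.10778843 1.86432453 0.28955892] [-10.08866269   1.5151832   15.69480765]
```

View pics/s16c.png

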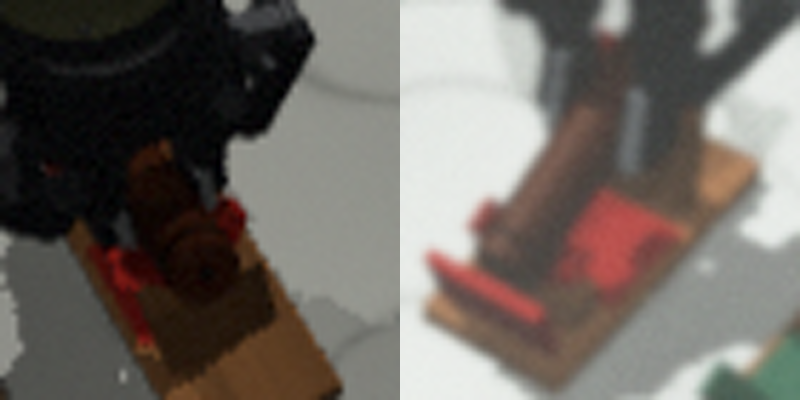

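View pics/w16c.png

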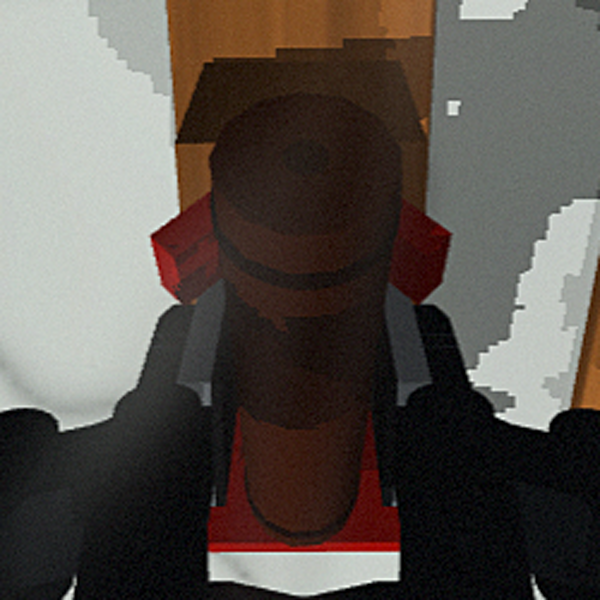

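```bash
python3 - <<'E'
from kin import *
for n in ('w12','w13','w14','w16'):
    w=cv2.imread(f'pics/{n}.png')[205:425,270:390]
    w=cv2.convertScaleAbs(w,alpha=2.2,beta=10)
    cv2.imwrite(f'pics/z_{n}.png',w)
ims=[cv2.resize(cv2.imread(f'pics/z_{n}.png'),(260,477*1),interpolation=cv2.INTER_CUBIC) for n in('w12','w14','w16')]
cv2.imwrite('pics/zz.png',np.hstack(ims))
o=arm.get_obs();R=Rot.from_rotvec(o['orientation']).as_matrix();gg=o['ee_pos']-.019*R[:,0]
th=np.linspace(0,2*np.pi,73)
for dl in (0,.002,.004,.006):
  for tilt in (-4,-2,0,2,4):
    a=np.radians(60+tilt) # rod dir in tool xz: (-cos60.. )
    ru=R@np.array([-np.cos(a),0,-np.sin(a)]);pe=R@np.array([np.sin(a),0,-np.cos(a)]);L=R[:,1]
    c=lambda s,r:np.array([proj('wrist',gg+dl*pe+s*ru+r*(np.cos(t)*pe+np.sin(t)*L)) for t in th])
    A=c(.0493,.013);B=c(-.0707,.013)
    print(dl,tilt,'top rows',A[:,1].min().round(1),A[:,1].max().round(1),'foot',B[:,1].min().round(1),B[:,1].max().round(1))
E
```

```text
0 -4 top rows 236.4 309.9 foot 362.8 410.2
0 -2 top rows 233.2 303.5 foot 367.2 414.9
0 0 top rows 230.3 297.3 foot 371.7 419.6
0 2 top rows 227.6 291.3 foot 376.2 424.4
0 4 top rows 225.1 285.5 foot 380.7 429.1
0.002 -4 top rows 231.6 303.4 foot 359.4 406.3
0.002 -2 top rows 228.7 297.3 foot 363.9 410.9
0.002 0 top rows 226.0 291.4 foot 368.3 415.6
0.002 2 top rows 223.5 285.6 foot 372.8 420.3
0.002 4 top rows 221.3 280.1 foot 377.3 425.0Traceback (most recent call last):
  File "<stdin>", line 15, in <module>
  File "<stdin>", line 14, in <lambda>
  File "h.py", line 18, in proj
    c=arm.calibration(cam);K=np.array(c['camera_matrix']);X=np.asarray(X,float)
ValueError: time passes only in moves, steps and waits
```

View pics/zz.png

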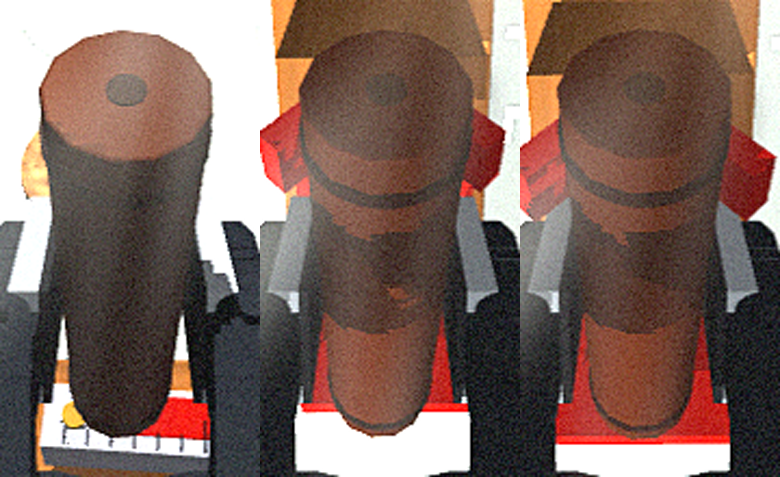

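```bash
python3 - <<'E'
s=open('h.py').read()
s=s.replace("def save(","_C={}\ndef cal(c):\n    if c not in _C:_C[c]=arm.calibration(c)\n    return _C[c]\ndef save(",1)
s=s.replace("c=arm.calibration(cam)","c=cal(cam)");open('h.py','w').write(s)
s=open('kin.py').read()
E
```

move_arm:
  rows:
    - [[-0.0007,0,0.0004,0,0,0,0.01],[0.0005,0,0.0009,0,0,0,0.01],[0,0,0,0,0,0,0.01]]

```text
t: 27.05
ee_pos: [0.5095, -0.159, 0.0564]
orientation: [2.102, 0.054, -2.287]
ft_force: [-0.2, 1.1, 7.1]
grip_width: 0.0239
```

```bash
python3 - <<'E'
from kin import *
rel();print(arm.get_obs()['torque'].round(2))
E
```

```text
u 0.0035 lat -0.0005 n 0.0046 F u 2.8 lat 1.1 n 6.5 w 0.0239 27.05
[0.01 0.15 0.29]
```

move_arm:
  rows:
    - [[0.0005,0,0.0009,0,0,0,0.01],[0,0,0,0,0,0,0.01]]

```text
t: 27.3
ee_pos: [0.5087, -0.1592, 0.0561]
orientation: [2.102, 0.054, -2.286]
ft_force: [0.8, 0.1, 8.2]
grip_width: 0.024
```

```bash
python3 - <<'E'
from kin import *
rel();print(arm.get_obs()['torque'].round(2))
E
```

```text
u 0.0027 lat -0.0006 n 0.0046 F u 4.1 lat 0.1 n 7.1 w 0.024 27.3
[-0.09 -0.02  0.31]
```

move_arm:
  rows:
    - [[0.0005,0,0.0009,0,0,0,0.01],[0,0,0,0,0,0,0.01]]

```text
t: 27.55
ee_pos: [0.5078, -0.1592, 0.0557]
orientation: [2.102, 0.054, -2.286]
ft_force: [0.6, 0.2, 8.2]
grip_width: 0.0239
```

move_arm:
  rows:
    - [[0.0005,0,0.0009,0,0,0,0.01],[0,0,0,0,0,0,0.01]]

```text
t: 27.8
ee_pos: [0.5068, -0.1593, 0.0552]
orientation: [2.102, 0.053, -2.286]
ft_force: [0.4, -0.9, 6.9]
grip_width: 0.0244
```

```bash
python3 - <<'E'
from kin import *
rel();print(arm.get_obs()['torque'].round(2))
w=save('wrist','w17');d=save('side','d17')
cv2.imwrite('pics/s17c.png',np.hstack([cv2.convertScaleAbs(cv2.resize(w[200:440,210:450,::-1],(400,400),interpolation=cv2.INTER_CUBIC),alpha=2),cv2.resize(d[265:335,350:420,::-1],(400,400),interpolation=cv2.INTER_CUBIC)]))
E
```

```text
u 0.0006 lat -0.0007 n 0.0046 F u 3.3 lat -0.9 n 6.1 w 0.0244 27.8
[-0.16 -0.05  0.26]
```

View pics/s17c.png

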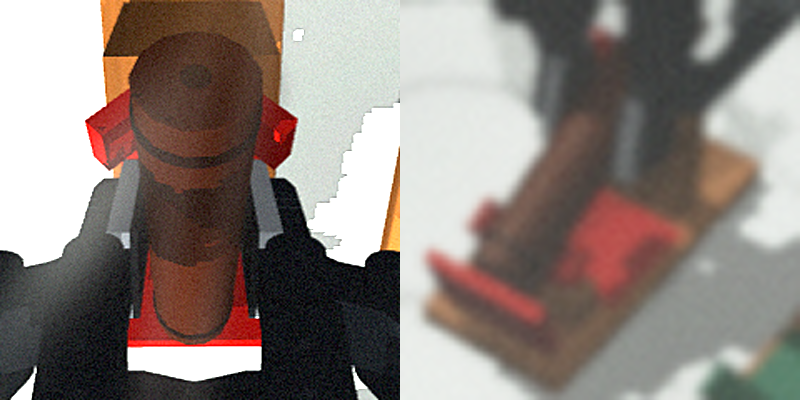

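move_arm:
  rows:
    - [[0.0005,0,0.0009,0,0,0,0.01],[0,0,0,0,0,0,0.01]]

```text
t: 28.15
ee_pos: [0.5059, -0.1593, 0.0548]
orientation: [2.102, 0.054, -2.286]
ft_force: [0.7, -0.7, 6.1]
grip_width: 0.0239
```

move_arm:
  rows:
    - [[0.0005,0,0.0009,0,0,0,0.01],[0,0,0,0,0,0,0.01]]

```text
t: 28.4
ee_pos: [0.505, -0.1594, 0.0543]
orientation: [2.102, 0.054, -2.286]
ft_force: [0.8, -0.6, 6.9]
grip_width: 0.0243
```

move_arm:
  rows:
    - [[0.0005,0,0.0009,0,0,0,0.01],[0,0,0,0,0,0,0.01]]

```text
t: 28.65
ee_pos: [0.504, -0.1594, 0.0539]
orientation: [2.102, 0.054, -2.286]
ft_force: [0.7, -0.7, 5.8]
grip_width: 0.0241
```

```bash
python3 - <<'E'
from kin import *
rel();print(arm.get_obs()['torque'].round(2))
E
```

```text
u -0.0026 lat -0.0006 n 0.0046 F u 3.0 lat -0.7 n 5.0 w 0.0241 28.65
[-0.18  0.02  0.22]
```

move_arm:
  rows:
    - [[0.0005,0,0.0009,0,0,0,0.01],[0,0,0,0,0,0,0.01]]

```text
t: 28.9
ee_pos: [0.5034, -0.1595, 0.0536]
orientation: [2.103, 0.053, -2.285]
ft_force: [2.1, 0.1, 6.2]
grip_width: 0.0241
```

move_arm:
  rows:
    - [[0.0005,0,0.0009,0,0,0,0.01],[0,0,0,0,0,0,0.01]]

```text
t: 29.15
ee_pos: [0.5034, -0.1595, 0.0536]
orientation: [2.105, 0.053, -2.282]
ft_force: [8.5, 1.3, 7.0]
grip_width: 0.0243
```

```bash
python3 - <<'E'
from kin import *
rel();print(arm.get_obs()['torque'].round(2))
w=save('wrist','w18');d=save('side','d18');s=save('scene','s18')
cv2.imwrite('pics/s18c.png',np.hstack([cv2.resize(s[235:305,205:275,::-1],(400,400),interpolation=cv2.INTER_CUBIC),cv2.resize(d[265:335,350:420,::-1],(400,400),interpolation=cv2.INTER_CUBIC)]))
E
```

```text
u -0.0032 lat -0.0007 n 0.0047 F u 10.7 lat 0.8 n 2.8 w 0.0243 29.15
[ 0.14 -1.15  0.28]
```

View pics/s18c.png

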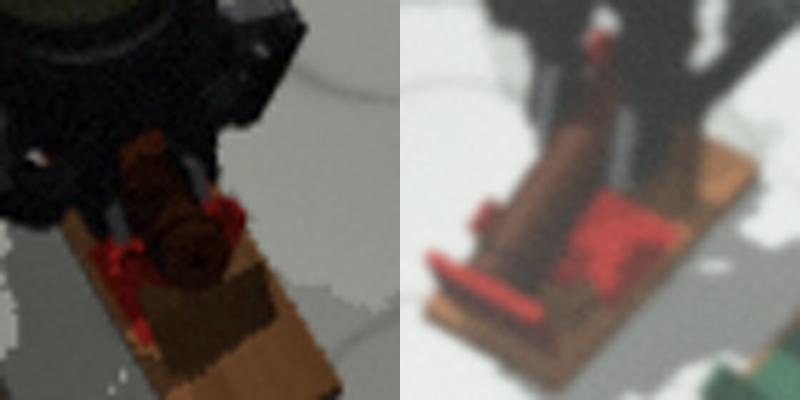

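move_arm:
  rows:
    - [[-0.0003,0,-0.0005,0,0,0,0.01],[0.0006,0,-0.0003,0,0,0,0.01],[0,0,0,0,0,0,0.01]]

```text
t: 29.68
ee_pos: [0.5035, -0.1595, 0.0535]
orientation: [2.103, 0.053, -2.284]
ft_force: [0.1, 1.9, 14.8]
grip_width: 0.0238
```

```bash
python3 - <<'E'
from kin import *
rel();print(arm.get_obs()['torque'].round(2))
E
```

```text
u -0.0032 lat -0.0007 n 0.0046 F u 6.4 lat 1.9 n 13.3 w 0.0238 29.68
[0.14 0.19 0.22]
```

move_arm:
  rows:
    - [[0,0,0,0,0,0,0.026],[0,0,0,0,0,0,0.03],[0,0,0,0,0,0,0.036],[0,0,0,0,0,0,0.045],[0,0,0,0,0,0,0.05]]

```text
t: 30.3
ee_pos: [0.5021, -0.1592, 0.0519]
orientation: [2.1, 0.054, -2.289]
ft_force: [-0.0, 0.5, -0.3]
grip_width: 0.0498
```

```bash
python3 - <<'E'
from kin import *
rel();st()
w=save('wrist','w19');d=save('side','d19');s=save('scene','s19')
cv2.imwrite('pics/s19c.png',np.hstack([cv2.resize(w[190:430,200:440,::-1],(400,400),interpolation=cv2.INTER_CUBIC),cv2.resize(d[265:335,350:420,::-1],(400,400),interpolation=cv2.INTER_CUBIC)]))
E
```

```text
u -0.0051 lat -0.0003 n 0.0036 F u -0.1 lat 0.5 n -0.2 w 0.0498 30.3
t 30.3 tcp [ 0.5021 -0.1592  0.0519] grasp [ 0.5037 -0.1592  0.0708] az -178.66 pitch 85.06 yz -0.002 q [-0.36  0.51  1.69 -0.04  1.02  1.18] F [-0.   0.5 -0.3] w 0.0498
```

View pics/s19c.png

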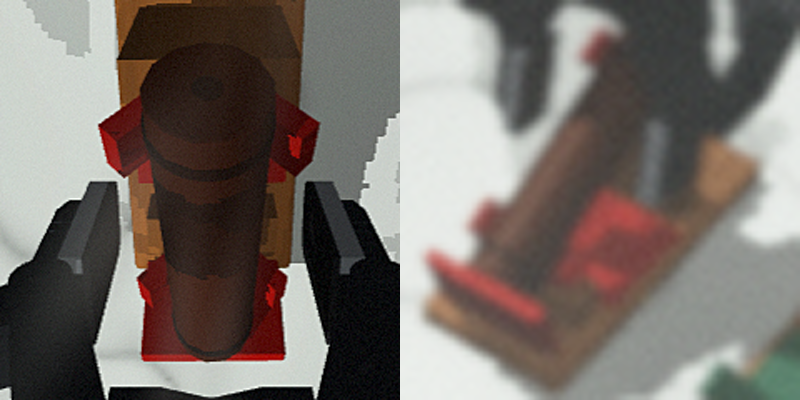

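move_arm:
  rows:
    - [[-0.01,0,0,0,0,0,0.05],[-0.02,0,0,0,0,0,0.05],[-0.03,0,0,0,0,0,0.05],[-0.03,0,0,0,0,0,0.05],[-0.03,0,0,0,0,0,0.05],[-0.03,0,0,0,0,0,0.05]]

```text
t: 31.2
ee_pos: [0.515, -0.1588, 0.2032]
orientation: [2.101, 0.054, -2.288]
ft_force: [-0.5, 0.8, -0.0]
grip_width: 0.05
```

```bash
python3 - <<'E'
from kin import *
st()
w=save('wrist','w20');d=save('side','d20');s=save('scene','s20')
cv2.imwrite('pics/s20c.png',np.hstack([cv2.resize(w[220:480,230:490,::-1],(400,400),interpolation=cv2.INTER_CUBIC),cv2.resize(d[265:335,350:420,::-1],(400,400),interpolation=cv2.INTER_CUBIC)]))
E
```

```text
t 31.2 tcp [ 0.515  -0.1588  0.2032] grasp [ 0.5167 -0.1588  0.2222] az -178.46 pitch 85.11 yz -0.002 q [-0.35  0.34  1.53 -0.03  1.35  1.18] F [-0.5  0.8 -0. ] w 0.05
```

View pics/s20c.png

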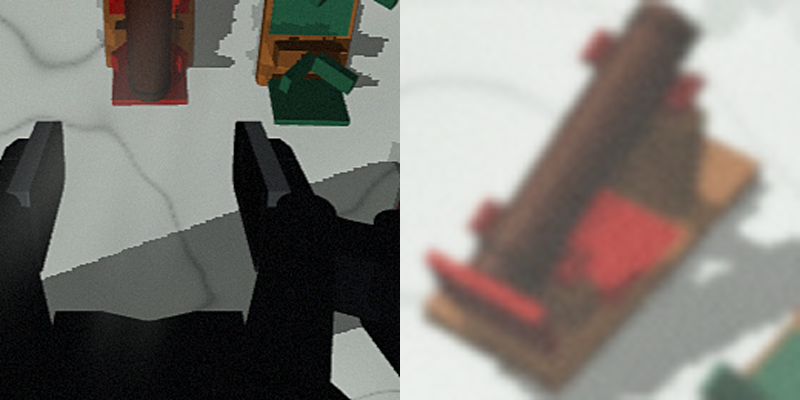

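View pics/s20.png

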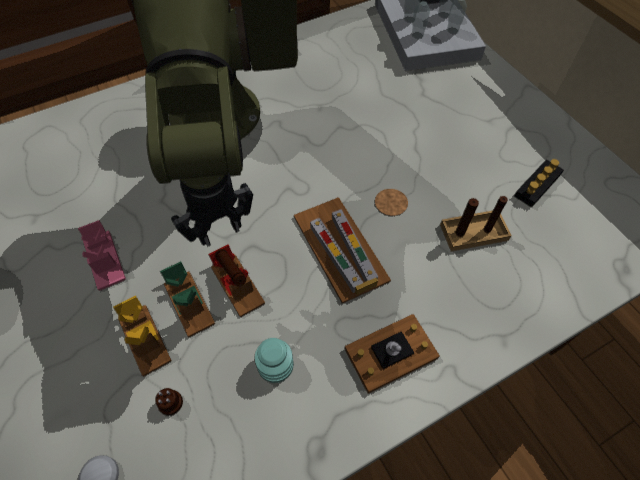

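```bash
python3 - <<'E'
import cv2
w=cv2.imread('pics/w20.png');cv2.imwrite('pics/w20c.png',cv2.convertScaleAbs(cv2.resize(w[90:300,260:400],(400,600),interpolation=cv2.INTER_CUBIC),alpha=2))
E
```

```text
(no output)
```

View pics/w20c.png

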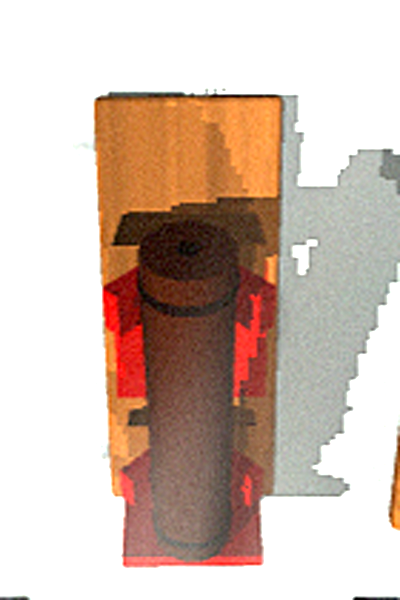

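The rod lies in both red notches with its foot at the stop, and the arm is clear, so I'm handing in.

```bash
python3 -c "
from plant import arm
print(arm.hand_in())"
```

```text
the job is handed in; nothing more can be done
None
```

The rod is the 26 mm one (red), and it now lies in both notches of the red cradle with its foot at the stop. I handed the job in at about 31 s.

- **Sizing:** I stood the rod on the gauge's bed at the wide end and slid it in until about 7 N wedged it. I then let go and backed away. It stood by itself in the middle of the red band, about 20 mm short of the gauge's middle, which fits 26 mm.
- **Laying down:** I drew it back, lifted it out and turned it over the red cradle, not the pink look-alike. I lowered it into the V and slid it down until the stop pushed back with about 10 N, then released it.
- **Last checks:** The side and wrist pictures show the rod in both notches with its foot at the stop. The arm was clear at about 0 N, and the waiting rods, insulator and valve base look where they were.

Some readings disagreed or went less cleanly than planned:
- The gripper read about 24.3 mm on the rod, so I relied on the gauge reading instead.
- My first lowering met about 28 N, probably a finger touching the upper notch. I backed off and moved down the slope before lowering again.
- The rod touched the V about 4.6 mm higher and the stop about 3 mm farther down the slope than I had calculated, so I placed it by force.

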